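# Clear the price labeller's catch tray into the row totes

## Task

First swing the price labeller's presser arm up off its catch tray until it stands upright. Then move every lidded jar from the catch tray into the row totes, standing upright on the tote floor: the tall jars in the deep tote, the short jars in the shallow one. When all the jars are in, swing the presser arm back down fully onto its stop, and leave the other goods on the bench where they are.

Things in the scene. Friction and masses are not known exactly. Their poses are not given: they have to be found in the camera images.
- presser_arm (a joint): angle (rad) of the labeller's presser arm: 0 = lowered level over the catch tray on its stop, 1.57 = standing upright, 1.75 = leaning slightly back on its other stop. It stays where it is left (a stiff pivot); about 3 N at the knob moves it
- presser_knob (a point): centre of the black knob at the free end of the presser arm: a 24 mm long, 28 mm diameter drum lying along the pivot axis (the tray's x axis), its two flat end faces free to be pinched across 24 mm from above. The arm itself is a flat steel bar 18 mm wide, 12 mm thick. The knob is 190 mm from the pivot axis
- presser_pivot (a point): point on the presser arm's pivot axis, 115 mm above the bench, at the housing beside the tray. The pivot axis is parallel to the tray's x axis; lowered, the arm runs from here along the tray's -y direction, and it swings upward
- catch_tray: fixed aluminium catch tray of a bench price labeller, inside 270 mm (x) by 180 mm (y), rim 20 mm high, floor 5 mm above the bench. Origin at the centre of its underside. The labeller's grey housing (90 mm high, label roll on top to 175 mm) stands on the bench beyond its +y side, from 140 mm to 290 mm from the origin; two pivot cheeks on it reach 137 mm, with the arm between them
- deep_tote: the deeper of two fixed open plywood row totes, outside 284 mm (x) by 90 mm (y), walls 45 mm high and 5 mm thick, floor 5 mm above the bench; room for three jars in a row along its x. Origin at the centre of its underside
- shallow_tote: the shallower row tote, the same but with walls 22 mm high. The two totes may change places. Origin at the centre of its underside
- tall_jar1: tall lidded ceramic jar, white with a wooden lid, a plain closed cylinder 54 mm in diameter and 72 mm high, 0.06 to 0.21 kg. Origin at the centre of its underside, z up. May be absent
- short_jar1: short lidded ceramic jar, white with a wooden lid, a plain closed cylinder 54 mm in diameter and 45 mm high, 0.06 to 0.21 kg. Origin at the centre of its underside, z up. May be absent
- tall_jar2: tall lidded ceramic jar, white with a wooden lid, a plain closed cylinder 54 mm in diameter and 72 mm high, 0.06 to 0.21 kg. Origin at the centre of its underside, z up. May be absent
- short_jar2: short lidded ceramic jar, white with a wooden lid, a plain closed cylinder 54 mm in diameter and 45 mm high, 0.06 to 0.21 kg. Origin at the centre of its underside, z up. May be absent
- tall_jar3: tall lidded ceramic jar, white with a wooden lid, a plain closed cylinder 54 mm in diameter and 72 mm high, 0.06 to 0.21 kg. Origin at the centre of its underside, z up. May be absent
- short_jar3: short lidded ceramic jar, white with a wooden lid, a plain closed cylinder 54 mm in diameter and 45 mm high, 0.06 to 0.21 kg. Origin at the centre of its underside, z up. May be absent
- tumbler1: dark glass tumbler, 68 mm wide, 105 mm high; a bystander, to be left alone. Origin at its underside
- tumbler2: dark glass tumbler, 68 mm wide, 105 mm high; a bystander, to be left alone. Origin at its underside
- vase: blue vase, 90 mm wide, 135 mm high; a bystander, to be left alone. Origin at its underside
- label_core: small cardboard label core, 34 mm wide, 30 mm high, between tray and totes; a bystander, to be left alone. Origin at its underside
- egg_cup: white egg cup, 48 mm wide, 55 mm high, between tray and totes; a bystander, to be left alone. Origin at its underside
- screwdriver: screwdriver lying on the bench; a bystander, to be left alone. Origin at its underside
- card_pack: pack of price cards, 90 by 60 by 25 mm; a bystander, to be left alone. Origin at its underside

How it is judged:
By the outcome, as a careful person would: the job done as asked, in the order asked, and still so for the second after the job is handed in, with the robot touching nothing.
Of tall_jar1, short_jar1, tall_jar2, short_jar2, tall_jar3, short_jar3 only 4 to 6 are there at a start; the rules pass over those that are not, and their reading is None.
At some moment in a run one of tall_jar1, short_jar1, tall_jar2, short_jar2, tall_jar3, short_jar3 may be knocked a few centimetres aside while the robot is not near it.
It also fails if it takes over 210 s, if anything falls off the work surface, if the arm or the gripper's body presses on something with over 40 N, if the wrist force passes 120 N, or if a joint passes its speed limit or range.

## Robot

A 6-joint arm with a two-finger parallel gripper is mounted at the origin on the work surface. World frame = base frame: x ahead of the robot, y to its left, z up, the work surface at z = 0. Lengths are in m, angles in rad, forces in N, time in s.
With the tool pointing down it reaches from about 0.275 to 0.825 m from the base axis. Payload 5.2 kg.
Tool frame: the origin (TCP) lies at the very end of the fingers, on their centre line; the grasp point (between the pads) lies 19 mm behind it; z points along the fingers, y is the line along which they close (so a half turn about z gives the same grasp; the last joint's range is limited). The gripper opens to 93 mm and grips with 3 to 60 N. Pads are 15 mm wide; open, the fingers measure 128 mm over their backs; the gripper's body (75 mm by 188 mm) begins 65 mm behind the grasp point.
Start: joints at [-1.341, 0.259, 1.535, -0, 1.348, -0.203], TCP at [0.231, -0.499, 0.219] pointing down, gripper open.
Joint ranges: [-3.14, 3.14], [-0.91, 2.08], [0.19, 2.58], [-1.22, 4.36], [0.22, 2.71], [-3.12, 3.12]. Speed limits (rad/s): [2.57, 2.57, 3.14, 3.14, 3.14, 3.14].

## Interface

Orientations are given as a unit quaternion [x, y, z, w].
In Python, from rig import get_state, camera, camera_info, job_done gives the robot as it stands. The module is installed in compiled form; this text tells all that it offers.
- The arm moves only by the tool send_rows, never from a script. Its argument "plan" is a list of rows, each a list of 7 numbers: the opening, from 0 (shut) to 1 (fully open), then the shift along the tool's x, y, z each as a share of 30 mm, from -1 to 1, then the turn, a rotation vector about the tool's x, y, z each as a share of 0.08 rad, from -1 to 1. In form: [[grip, tx, ty, tz, wx, wy, wz], ...]. A call has 1 to 10 rows; each row shifts and turns the commanded pose from where the row before left it, along the tool's axes as they then stand; what a row does not reach is not made up. A row lasts 1/10 s, in which the tool goes at most 50 mm and 8.59 degrees, less where a joint would pass 70% of its speed; a pose out of reach is approached as far as the arm can. A call with a number of a shift or a turn outside -1 to 1 is refused whole. A call with a gripper value outside its range is refused whole. The fingers move at their own pace and stop on an object; "grip_force" is the grip in N (left out, the last holds). Time passes only in rows, so rows that do not move let the fingers close. It gives the time, the measured TCP pose, the force, the opening and the grip force at its end, in the units of the state.
- get_state(): the state, without advancing time (a new reading comes with each control period).
- camera(name): name is "scene" or "top" or "wrist"; returns the picture (400x640x3 uint8, red, green, blue); there is no depth.
- camera_info(name): a dict with "K" (3x3 intrinsics, pixels), "k1" (the pictures are not rectified: a ray, as slopes to the right and down, at radius r is drawn at 1 + k1 r^2 times it, then the intrinsics apply), "position" and "orientation" of the camera in the world; the wrist camera has in their place "mount" (4x4, takes a point from camera to tool coordinates, whose origin is the TCP and whose axes are the flange's). Camera axes: x right, y down, z forward; pixel columns grow to the right and rows downward; lengths in m; the calibration is good to about 2 mm. A picture is of the moment at which its call begins: read the wrist's pose just before it. camera_info takes no time and is no camera call.
- job_done(): hands the job in; it is judged then, once.
The state is a dict: "time_s": time; "joints": joint angles; "qd": joint speeds; "effort": joint torques, N m; "ee_pos": TCP position; "ee_rot": TCP orientation; "contact_force": force on the tool from outside, world axes, zero at the start; "ft_torque": the same for the moment, N m; "gripper_width": finger opening in m; "gripper_force": force on a finger pad.
Only numpy, scipy, OpenCV 4.12 (cv2) and the standard library are available. Lean on these libraries where they do the work, as an engineer would, in place of code of your own. Each camera call takes 0.05 s, during which the arm holds its last target. There are 200 camera calls.

## Working session

There is one attempt and no reset: what is moved stays moved. The work goes in short steps, Python scripts to look and compute and a tool call to move; the robot and the scene stay as the last step left them, time stands still between calls to the robot, and variables do not carry over. Pictures are saved under pics/ and viewed, at most 14 in all, crops included, and the job is handed in when it is done.

Besides the shell and the picture viewer there is one more tool, called after "Request:" as a command line: name --pt "numbers of a row" for each row, then --argument value for the rest. send_rows: Moves the arm, as the interface text tells. Shift numbers are shares of 30 mm and turn numbers shares of 0.08 rad, none past 1 either way. Its arguments: {"type":"object","properties":{"plan":{"type":"array"},"grip_force":{"type":"number"}},"required":["plan"]}

```bash
mkdir -p pics
cat > h.py <<'E'
import numpy as np, cv2
from rig import get_state, camera, camera_info, job_done
from scipy.spatial.transform import Rotation as R
def cam(n,st=None):
    i=camera_info(n);K=np.array(i["K"])
    if n=="wrist":
        M=np.array(i["mount"]);T=np.eye(4);T[:3,:3]=R.from_quat(st["ee_rot"]).as_matrix();T[:3,3]=st["ee_pos"]
        W=T@M
        return K,i["k1"],W[:3,3],W[:3,:3]
    return K,i["k1"],np.array(i["position"]),R.from_quat(i["orientation"]).as_matrix()
def pt(c,u,v,z):
    K,k1,p,Rm=c
    d=np.array([(u-K[0,2])/K[0,0],(v-K[1,2])/K[1,1]]);s=d.copy()
    for _ in range(20): s=d/(1+k1*(s@s))
    r=Rm@np.array([s[0],s[1],1]);return p+r*(z-p[2])/r[2]
def proj(c,X):
    K,k1,p,Rm=c
    q=Rm.T@(np.array(X)-p);s=q[:2]/q[2];s=s*(1+k1*(s@s))
    return np.array([K[0,0]*s[0]+K[0,2],K[1,1]*s[1]+K[1,2]])
def snap(n,f):
    im=camera(n)[:,:,::-1].copy();cv2.imwrite("pics/"+f,im);return im
E
python3 - <<'E'
from h import *
s=get_state();print(s)
for n in("scene","top"):
    im=snap(n,n+"0.png"); cv2.imwrite(f"pics/{n}0b.png",cv2.resize(im,(800,500),interpolation=cv2.INTER_CUBIC));print(cam(n))
print(camera_info("wrist"))
E
```

```text
{'time_s': 0.0, 'joints': array([-1.34080499e+00,  2.59325058e-01,  1.53609836e+00, -2.37717149e-05,
        1.34801557e+00, -2.02778764e-01]), 'qd': array([-0.00064462,  0.00028946,  0.00091193,  0.00210273, -0.00122921,
       -0.00094929]), 'effort': array([-1.68490977e-03, -4.37309825e+01, -2.83997548e+01,  7.17162411e-02,
        4.12930234e-02, -1.32072123e-04]), 'ee_pos': array([ 0.23055551, -0.49872163,  0.21782126]), 'ee_rot': array([ 9.76678978e-01,  2.14702866e-01, -2.41490716e-05, -9.22921499e-04]), 'contact_force': array([-0.39703808, -0.26933262, -0.10247535]), 'ft_torque': array([-0.00939359, -0.04182908,  0.03520523]), 'gripper_force': 0.0, 'gripper_width': 0.09310974466457136}
(array([[410.74352276,   0.        , 321.68570211],
       [  0.        , 410.74352276, 195.42768219],
       [  0.        ,   0.        ,   1.        ]]), -0.030257626940234445, array([1.07339074, 0.47114376, 0.84337297]), array([[-0.65257831,  0.55534419, -0.5154943 ],
       [ 0.75766117,  0.46967586, -0.45316017],
       [-0.00954464, -0.68629252, -0.72726301]]))
(array([[509.78775218,   0.
[... 184 characters left out ...]
.38598443]), array([[-0.01971977, -0.98214275,  0.18710093],
       [-0.99973996,  0.02151363,  0.00756179],
       [-0.01145198, -0.18690316, -0.98231159]]))
{'K': array([[316.76560166,   0.        , 317.97688615],
       [  0.        , 316.76560166, 200.86401559],
       [  0.        ,   0.        ,   1.        ]]), 'k1': -0.0025743760237477414, 'mount': array([[-6.09857453e-05, -9.63522432e-01, -2.67627575e-01,
         7.37951721e-02],
       [ 9.99999995e-01, -3.59804181e-05, -9.83374189e-05,
        -8.44985878e-04],
       [ 8.51209570e-05, -2.67627580e-01,  9.63522429e-01,
        -1.65433332e-01],
       [ 0.00000000e+00,  0.00000000e+00,  0.00000000e+00,
         1.00000000e+00]])}
```

View pics/top0b.png

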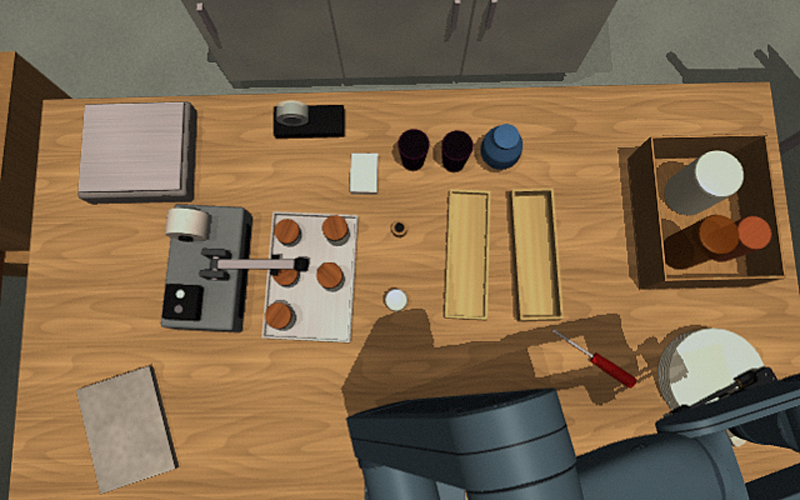

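View pics/scene0b.png

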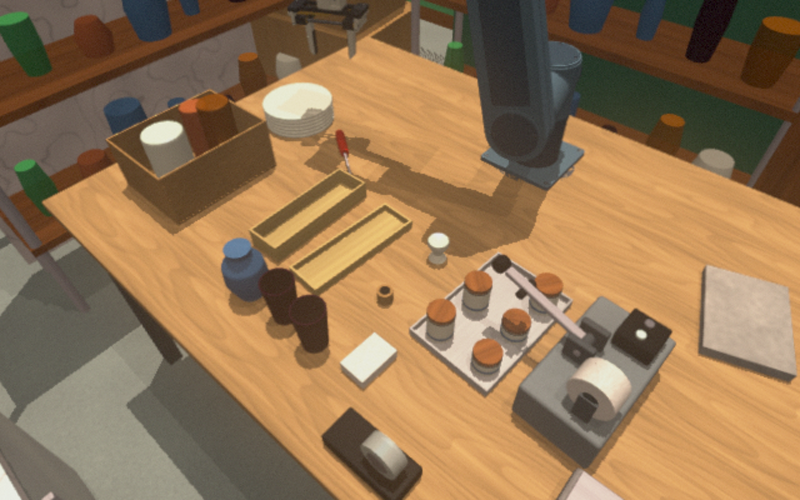

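The top view shows the tray at (310,277) with five jars, the arm running from (215,265) to the knob at (302,264), the shallow tote at x≈467 and the deep tote at x≈537. I'll enlarge the views next.

Run:
```python
from h import *
t=cv2.imread("pics/top0.png");s=cv2.imread("pics/scene0.png")
cv2.imwrite("pics/tc.png",cv2.resize(t[145:285,160:300],(800,800),interpolation=cv2.INTER_CUBIC)[0:800])
a=cv2.resize(t[150:280,120:300],None,fx=4.4,fy=4.4,interpolation=cv2.INTER_CUBIC);cv2.imwrite("pics/tc.png",a)
b=cv2.resize(s[195:320,320:500],None,fx=4.4,fy=4.4,interpolation=cv2.INTER_CUBIC);cv2.imwrite("pics/sc.png",b)
c=cv2.resize(t[140:270,290:470],None,fx=4.4,fy=4.4,interpolation=cv2.INTER_CUBIC);cv2.imwrite("pics/tt.png",c)
```

```text
(no output)
```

View pics/tc.png

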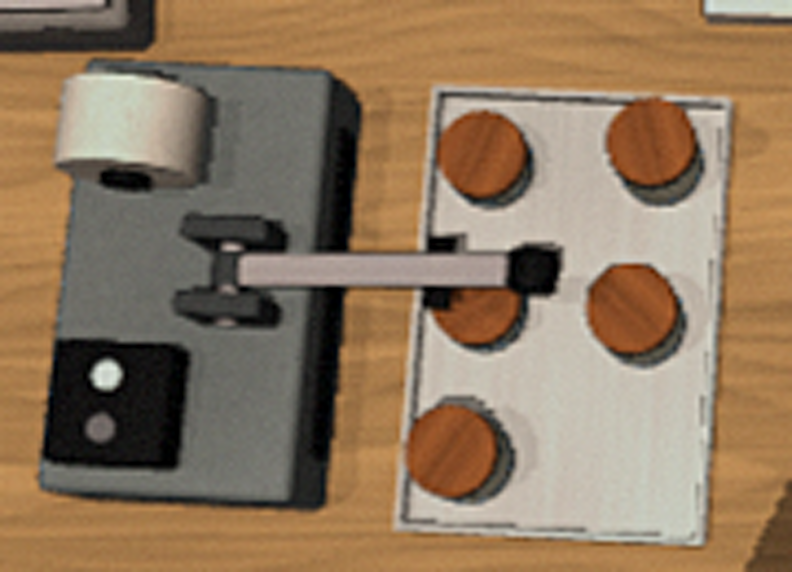

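View pics/sc.png

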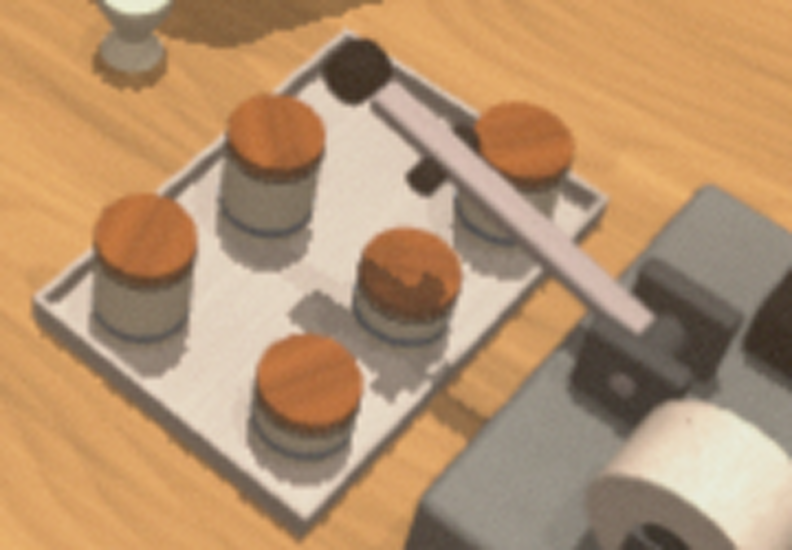

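View pics/tt.png

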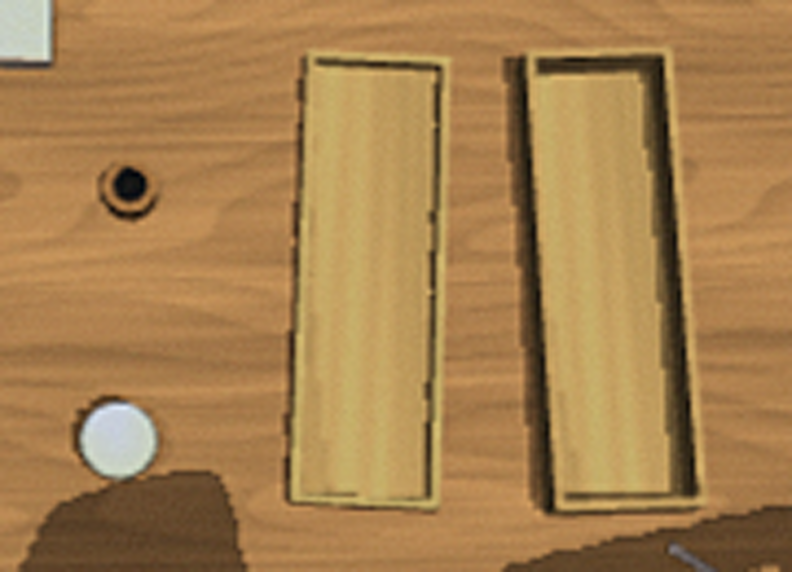

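Five jars are in the tray. The tall ones are at crop pixels (652,142), (633,308) and (451,451), and the short ones at (484,154) and (478,303, under the arm). The shallow tote is left of the deep one.

Run:
```python
from h import *
np.set_printoptions(precision=4,suppress=True)
c=cam("top")
f=lambda u,v,z,o=(120,150):pt(c,o[0]+(u+.5)/4.4-.5,o[1]+(v+.5)/4.4-.5,z)
print("tray",[f(*a,.020)[:2] for a in((434,89),(731,101),(705,543),(397,528))])
for n,a in dict(T1=(652,142,.077),T2=(633,308,.077),T3=(451,451,.077),S1=(484,154,.05),S2=(478,303,.05)).items(): print(n,f(*a))
print("knob top",f(535,270,.115),"pivot",f(231,270,.115))
o=(290,140)
A=np.array([f(*a,.022,o)[:2] for a in((310,54),(449,62),(437,508),(290,501))]);print("sh",A,A.mean(0))
B=np.array([f(*a,.045,o)[:2] for a in((529,52),(670,52),(702,503),(548,511))]);print("dp",B,B.mean(0))
for X in (A,B):
    d=(X[0]+X[1]-X[2]-X[3])/2;print(np.linalg.norm(d),np.linalg.norm(X[0]+X[3]-X[1]-X[2])/2,np.arctan2(d[1],d[0]))
print("core",f(130,184,.03,o),"cup",f(119,440,.055,o))
```

```text
tray [array([0.6581, 0.2974]), array([0.6461, 0.1106]), array([0.3718, 0.1286]), array([0.3845, 0.3154])]
T1 [0.6078 0.1542 0.077 ]
T2 [0.5075 0.1656 0.077 ]
T3 [0.4253 0.2721 0.077 ]
S1 [0.6088 0.2599 0.05  ]
S2 [0.5167 0.2624 0.05  ]
knob top [0.525  0.2177 0.115 ] pivot [0.5288 0.3935 0.115 ]
sh [[ 0.6999 -0.0961]
 [ 0.6927 -0.1833]
 [ 0.4132 -0.1628]
 [ 0.4193 -0.074 ]] [ 0.5563 -0.1291]
dp [[ 0.6915 -0.2297]
 [ 0.6895 -0.3168]
 [ 0.4111 -0.3176]
 [ 0.4082 -0.2257]] [ 0.5501 -0.2724]
0.28088455324659495 0.08825830417778671 -0.0757929588643784
0.28087887226781627 0.08945406784135615 -0.0055481923310870505
core [0.6167 0.019  0.03  ] cup [0.4549 0.0287 0.055 ]
```

```bash
cat >> h.py <<'E'
from scipy.optimize import least_squares
def tri(obs):
    return least_squares(lambda X:np.concatenate([proj(c,X)-np.array(p) for c,p in obs]),[.5,.1,.1])
E
python3 - <<'E'
from h import *
np.set_printoptions(precision=4,suppress=True)
c=cam("top");s=cam("scene")
z=lambda u,v,o:(o[0]+(u+.5)/4.4-.5,o[1]+(v+.5)/4.4-.5)
for n,a,b in(("knob",(535,270),(358,70)),("pivshaft",(231,270),(650,350)),("T1",(652,142),(146,235)),("T2",(633,308),(275,133)),("T3",(451,451),(524,140)),("S1",(484,154),(308,380)),("S2",(478,303),(408,270))):
    r=tri([(c,z(*a,(120,150))),(s,z(*b,(320,195)))]);print(n,r.x,r.fun)
E
```

```text
knob [0.5158 0.2105 0.1658] [-0.3434  0.1897 -0.3488 -0.0378]
pivshaft [0.5297 0.3933 0.1122] [ 0.4378 -0.1809  0.3764  0.0287]
T1 [0.6082 0.1547 0.0745] [-0.0995  0.0642 -0.1019 -0.0133]
T2 [0.5078 0.1662 0.0738] [-0.1064  0.0625 -0.1129 -0.0132]
T3 [0.4252 0.273  0.075 ] [-0.2068  0.0981 -0.2094 -0.0188]
S1 [0.6094 0.261  0.0461] [-0.156   0.0872 -0.1459 -0.0164]
S2 [0.5176 0.2633 0.0444] [ 0.044  -0.0228  0.043   0.0044]
```

Add to h.py:
```python
def ph(s=None):
    s=s or get_state();x=R.from_quat(s["ee_rot"]).as_matrix();return np.arctan2(x[1,0],x[0,0])
def go(*targets,phi=None):
    "shifts (in rows of 30 mm) in tool axes between successive targets, from the measured pose"
    s=get_state();p=np.array(s["ee_pos"]);M=R.from_quat(s["ee_rot"]).as_matrix()
    print("t %.1f"%s["time_s"],"p",p.round(4),"phi %.3f"%ph(s),"tilt",(M[:2,2]).round(3),"w %.4f"%s["gripper_width"])
    if phi is not None: print(" wz rows %.2f"%(-(phi-ph(s))/.08)); M=R.from_euler('z',phi).as_matrix()@np.diag([1,-1,-1])
    for t in targets:
        d=M.T@(np.array(t)-p)/.03; print(" ->",np.array(t).round(4),"shift",d.round(2),"max",abs(d).max().round(2)); p=np.array(t)
```

```text
(no output)
```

Request:
send_rows --pt "0.6 0 0 -0.1 0 0 -1" --pt "0.6 0 0 -0.1 0 0 -1" --pt "0.6 0 0 -0.1 0 0 -1" --pt "0.6 0 0 -0.1 0 0 -1" --pt "0.6 0 0 -0.1 0 0 -1" --pt "0.6 0 0 0 0 0 -1" --pt "0.6 0 0 0 0 0 -1" --pt "0.6 0 0 0 0 0 -1" --pt "0.6 0 0 0 0 0 -1" --pt "0.6 0 0 0 0 0 -1" --grip_force 25

```text
time_s: 1.1
ee_pos: [0.2306, -0.499, 0.2332]
ee_rot: [0.815, 0.579, 0.0, -0.001]
contact_force: [-0.1, -0.1, -0.3]
gripper_width: 0.0558
gripper_force: 0.0
```

Request:
send_rows --pt "0.6 0 0 0 0 0 -1" --pt "0.6 0 0 0 0 0 -1" --pt "0.6 0 0 0 0 0 -1" --pt "0.6 0 0 0 0 0 -0.35" --pt "0.6 0 0 0 0 0 0"

```text
time_s: 1.6
ee_pos: [0.2307, -0.4991, 0.2333]
ee_rot: [0.732, 0.682, 0.0, -0.0]
contact_force: [-0.7, -0.1, -0.2]
gripper_width: 0.0557
gripper_force: 0.0
```

```bash
python3 -c "
from h import *
go([.5158,.2105,.23])"
```

```text
t 1.6 p [ 0.2307 -0.4991  0.2333] phi 1.500 tilt [-0.     0.001] w 0.0557
 -> [0.5158 0.2105 0.23  ] shift [24.27  7.81  0.12] max 24.27
```

Request:
send_rows --pt "0.6 0.9 0.29 0 0 0 0" --pt "0.6 0.9 0.29 0 0 0 0" --pt "0.6 0.9 0.29 0 0 0 0" --pt "0.6 0.9 0.29 0 0 0 0" --pt "0.6 0.9 0.29 0 0 0 0" --pt "0.6 0.9 0.29 0 0 0 0" --pt "0.6 0.9 0.29 0 0 0 0" --pt "0.6 0.9 0.29 0 0 0 0" --pt "0.6 0.9 0.29 0 0 0 0" --pt "0.6 0.9 0.29 0 0 0 0"

```text
time_s: 2.6
ee_pos: [0.3366, -0.2349, 0.2337]
ee_rot: [0.732, 0.681, 0.0, 0.0]
contact_force: [0.5, -0.3, -0.0]
gripper_width: 0.0558
gripper_force: 0.0
```

Request:
send_rows --pt "0.6 0.9 0.29 0 0 0 0" --pt "0.6 0.9 0.29 0 0 0 0" --pt "0.6 0.9 0.29 0 0 0 0" --pt "0.6 0.9 0.29 0 0 0 0" --pt "0.6 0.9 0.29 0 0 0 0" --pt "0.6 0.9 0.29 0 0 0 0" --pt "0.6 0.9 0.29 0 0 0 0" --pt "0.6 0.9 0.29 0 0 0 0" --pt "0.6 0.9 0.29 0 0 0 0" --pt "0.6 0.9 0.29 0 0 0 0"

```text
time_s: 3.6
ee_pos: [0.4423, 0.0284, 0.2337]
ee_rot: [0.732, 0.681, 0.0, 0.0]
contact_force: [-0.4, -1.0, 0.7]
gripper_width: 0.0556
gripper_force: 0.0
```

Request:
send_rows --pt "0.6 0.9 0.29 0 0 0 0" --pt "0.6 0.9 0.29 0 0 0 0" --pt "0.6 0.8 0.29 0 0 0 0" --pt "0.6 0.5 0.2 0 0 0 0" --pt "0.6 0.2 0.1 0 0 0 0" --pt "0.6 0 0 0 0 0 0"

```text
time_s: 4.2
ee_pos: [0.484, 0.1239, 0.2334]
ee_rot: [0.731, 0.682, -0.0, -0.0]
contact_force: [0.2, -0.0, -0.2]
gripper_width: 0.0558
gripper_force: 0.0
```

```bash
python3 -c "
from h import *
s=get_state();im=snap('wrist','w1.png')
c=cam('wrist',s);print(proj(c,[.5158,.2105,.166]),proj(c,[.529,.393,.114]))
go([.5158,.2105,.23])"
```

```text
[356.00081334  92.3887614 ] [ 356.35570322 -177.40905321]
t 4.2 p [0.4838 0.1233 0.2335] phi 1.501 tilt [-0.001 -0.   ] w 0.0560
 -> [0.5158 0.2105 0.23  ] shift [2.97 0.86 0.11] max 2.97
```

View pics/w1.png

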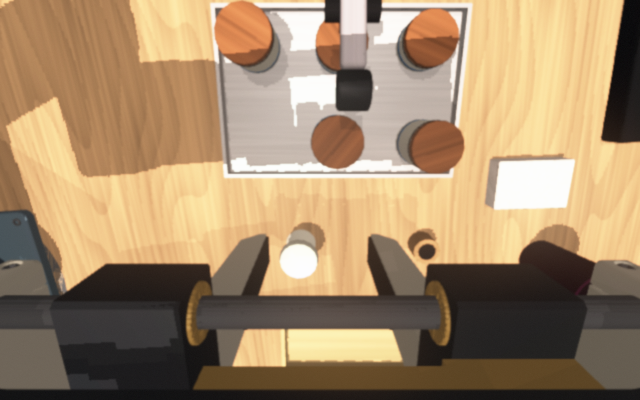

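The wrist view shows the knob at (353,90), within 2 px of the prediction (356,92), so I can move over it and descend.

Request:
send_rows --pt "0.6 0.75 0.2 0 0 0 0" --pt "0.6 0.75 0.2 0 0 0 0" --pt "0.6 0.75 0.2 0 0 0 0" --pt "0.6 0.6 0.2 0 0 0 0" --pt "0.6 0.12 0 0.5 0 0 0" --pt "0.6 0 0 0.8 0 0 0" --pt "0.6 0 0 0.8 0 0 0" --pt "0.6 0 0 0.6 0 0 0" --pt "0.6 0 0 0.15 0 0 0" --pt "0.6 0 0 0 0 0 0"

```text
time_s: 5.25
ee_pos: [0.5138, 0.2098, 0.1478]
ee_rot: [0.732, 0.681, -0.001, -0.0]
contact_force: [-0.2, -0.5, 0.4]
gripper_width: 0.0561
gripper_force: 0.0
```

Request:
send_rows --pt "0.0 0 0 0 0 0 0" --pt "0.0 0 0 0 0 0 0" --pt "0.0 0 0 0 0 0 0" --pt "0.0 0 0 0 0 0 0" --pt "0.0 0 0 0 0 0 0" --pt "0.0 0 0 0 0 0 0"

```text
time_s: 5.85
ee_pos: [0.5145, 0.2108, 0.1485]
ee_rot: [0.731, 0.682, 0.0, 0.0]
contact_force: [0.9, -1.2, 0.3]
gripper_width: 0.0238
gripper_force: 25.0
```

Run:
```python
from h import *
s=get_state();p=np.array(s["ee_pos"]);g=p+[0,0,.019]
pv=np.array([.529,.393,.1145]);h=np.array([-.067,-.998])
print(g, g-pv, np.linalg.norm(g-pv))
print(s["contact_force"])
a0=np.arctan2(g[2]-.115,.19*1);a0=np.arcsin((g[2]-.115)/.19)
piv=g[:2]-h*.19*np.cos(a0);print("a0",a0,"piv",piv)
t=[]
for a in np.linspace(a0,1.6,14)[1:]:
    t.append([*(piv+h*.19*np.cos(a)),.115+.19*np.sin(a)-.019])
go(*t)
```

```text
[0.51446599 0.21075612 0.16747472] [-0.01453401 -0.18224388  0.05297472] 0.190342824983628
[ 0.86567289 -1.19883174  0.26560194]
a0 0.27982010776369526 piv [0.52670086 0.39300088]
t 5.8 p [0.5145 0.2108 0.1485] phi 1.501 tilt [0.001 0.   ] w 0.0238
 -> [0.5149 0.217  0.1667] shift [ 0.21 -0.   -0.61] max 0.61
 -> [0.5154 0.2251 0.1842] shift [ 0.27 -0.   -0.58] max 0.58
 -> [0.5161 0.2349 0.2008] shift [ 0.33 -0.   -0.55] max 0.55
 -> [0.5169 0.2463 0.2164] shift [ 0.38 -0.   -0.52] max 0.52
 -> [0.5177 0.2592 0.2306] shift [ 0.43 -0.   -0.48] max 0.48
 -> [0.5187 0.2735 0.2435] shift [ 0.48 -0.   -0.43] max 0.48
 -> [0.5197 0.2891 0.2549] shift [ 0.52 -0.   -0.38] max 0.52
 -> [0.5208 0.3057 0.2647] shift [ 0.56 -0.   -0.32] max 0.56
 -> [0.522  0.3232 0.2727] shift [ 0.59 -0.   -0.27] max 0.59
 -> [0.5232 0.3414 0.2788] shift [ 0.61 -0.   -0.21] max 0.61
 -> [0.5245 0.3602 0.2831] shift [ 0.63 -0.   -0.14] max 0.63
 -> [0.5258 0.3793 0.2855] shift [ 0.64 -0.   -0.08] max 0.64
 -> [0.5271 0.3985 0.2859] shift [ 0.64 -0.   -0.01] max 0.64
```

The pinch on the knob is good (23.8 mm wide, 25 N). Swing it up.

Request:
send_rows --pt "0 0.21 0 -0.61 0 0 0" --pt "0 0.27 0 -0.58 0 0 0" --pt "0 0.33 0 -0.55 0 0 0" --pt "0 0.38 0 -0.52 0 0 0" --pt "0 0.43 0 -0.48 0 0 0" --pt "0 0.48 0 -0.43 0 0 0" --pt "0 0.52 0 -0.38 0 0 0"

```text
time_s: 6.55
ee_pos: [0.5198, 0.2885, 0.2546]
ee_rot: [0.732, 0.682, -0.001, 0.001]
contact_force: [2.7, -1.8, -4.1]
gripper_width: 0.0238
gripper_force: 25.0
```

Request:
send_rows --pt "0 0.56 0 -0.32 0 0 0" --pt "0 0.59 0 -0.27 0 0 0" --pt "0 0.61 0 -0.21 0 0 0" --pt "0 0.63 0 -0.14 0 0 0" --pt "0 0.64 0 -0.08 0 0 0" --pt "0 0.6 0 -0.01 0 0 0" --pt "0 0 0 0 0 0 0" --pt "0 0 0 0 0 0 0"

```text
time_s: 7.35
ee_pos: [0.5276, 0.3987, 0.2864]
ee_rot: [0.731, 0.682, 0.001, 0.0]
contact_force: [0.8, 1.1, 4.9]
gripper_width: 0.0234
gripper_force: 25.0
```

Run:
```python
from h import *
s=get_state();print(s["contact_force"],np.array(s["ee_pos"])+[0,0,.019])
go([.5271,.394,.286],[.5271,.394,.35],[.52,.05,.35])
```

```text
[0.83231249 1.1276244  4.87830346] [0.52762269 0.39874715 0.3054    ]
t 7.3 p [0.5276 0.3987 0.2864] phi 1.502 tilt [0.002 0.001] w 0.0234
 -> [0.5271 0.394  0.286 ] shift [-0.16 -0.01  0.01] max 0.16
 -> [0.5271 0.394  0.35  ] shift [ 0.    0.   -2.13] max 2.13
 -> [0.52 0.05 0.35] shift [-11.46   0.55  -0.02] max 11.46
```

Request:
send_rows --pt "0.6 0 0 0 0 0 0" --pt "0.6 0 0 0 0 0 0" --pt "0.6 0 0 0 0 0 0" --pt "0.6 0 0 -0.5 0 0 0" --pt "0.6 0 0 -0.8 0 0 0" --pt "0.6 0 0 -0.8 0 0 0" --pt "0.6 -0.5 0 -0.1 0 0 0" --pt "0.6 -0.9 0 0 0 0 0" --pt "0.6 -0.9 0 0 0 0 0" --pt "0.6 -0.9 0 0 0 0 0"

```text
time_s: 8.35
ee_pos: [0.5198, 0.2999, 0.35]
ee_rot: [0.731, 0.682, -0.001, -0.0]
contact_force: [-0.2, 0.5, 0.2]
gripper_width: 0.0559
gripper_force: 0.0
```

Request:
send_rows --pt "0.75 -0.9 0 0 0 0 0" --pt "0.75 -0.9 0 0 0 0 0" --pt "0.75 -0.9 0 0 0 0 0" --pt "0.75 -0.9 0 0.5 0 0 0" --pt "0.75 -0.9 0 0.7 0 0 0" --pt "0.75 -0.9 0 0.9 0 0 0" --pt "0.75 -0.5 0 0.9 0 0 0" --pt "0.75 0 0 0 0 0 0"

```text
time_s: 9.15
ee_pos: [0.5046, 0.1228, 0.2569]
ee_rot: [0.733, 0.681, -0.004, -0.003]
contact_force: [-0.1, 0.0, -0.1]
gripper_width: 0.0698
gripper_force: 0.0
```

```bash
cat >> h.py <<'E'
def lids(f,exp,rad=.045):
    "refine lid centres in a wrist picture: exp name->(x,y,ztop)"
    s=get_state();im=snap("wrist",f);c=cam("wrist",s)
    hsv=cv2.cvtColor(im,cv2.COLOR_BGR2HSV)
    m=((hsv[...,1]>110)&(hsv[...,2]>40)&((hsv[...,0]<16))).astype(np.uint8)*255
    cv2.imwrite("pics/m_"+f,m)
    n,l,st,ce=cv2.connectedComponentsWithStats(m)
    out=[]
    for i in range(1,n):
        if st[i,4]>350:
            cs,_=cv2.findContours((l==i).astype(np.uint8),cv2.RETR_EXTERNAL,cv2.CHAIN_APPROX_NONE)
            k=max(cs,key=cv2.contourArea)
            e=cv2.fitEllipse(k);q=e[0]
            out.append((q,e[1],st[i,4]))
    for q,ax,a in out:
        r=[]
        for z in(.077,.05): r.append(pt(c,*q,z)[:2].round(4))
        # diameter if tall / short
        d=[2*np.linalg.norm(pt(c,q[0]+max(ax)/2,q[1],z)[:2]-pt(c,*q,z)[:2]) for z in(.077,.05)]
        print("lid px",np.round(q,1),"area",a,"tall@",r[0],"short@",r[1],"diam",np.round(d,4))
    return im
E
python3 - <<'E'
from h import *
go()
lids("w2.png",{})
E
```

```text
t 9.2 p [0.5046 0.1228 0.2569] phi 1.498 tilt [-0.009 -0.001] w 0.0698
lid px [103.5 135.9] area 29264 tall@ [0.2754 0.1904] short@ [0.257  0.1898] diam [0.3042 0.328 ]
lid px [569.9 144.7] area 430 tall@ [0.7747 0.1448] short@ [0.7954 0.1406] diam [0.0469 0.0506]
lid px [229.   38.9] area 2560 tall@ [0.4247 0.2744] short@ [0.4179 0.2804] diam [0.0597 0.0644]
lid px [405.8  42.1] area 2157 tall@ [0.5995 0.2584] short@ [0.6064 0.2631] diam [0.055  0.0593]
lid px [322.2  46.1] area 2050 tall@ [0.5166 0.2609] short@ [0.517  0.2659] diam [0.0532 0.0573]
lid px [423.7 109.2] area 3439 tall@ [0.6181 0.1929] short@ [0.6265 0.1925] diam [0.1418 0.1528]
lid px [306.6 117.8] area 1973 tall@ [0.4953 0.1931] short@ [0.4941 0.1928] diam [0.0526 0.0567]
lid px [329.8 224.1] area 531 tall@ [0.5123 0.0728] short@ [0.5124 0.063 ] diam [0.0752 0.0811]
lid px [293.9 229.8] area 424 tall@ [0.4702 0.0687] short@ [0.467  0.0586] diam [0.0423 0.0457]
lid px [516.8 264.6] area 1476 tall@ [0.7315 0.006 ] short@ [ 0.7488 -0.0089] diam [0.1501 0.1619]
lid px [324.  255.2] area 1929 tall@ [0.5028 0.0342] short@ [0.5022 0.0214] diam [0.2095 0.2259]
```

View pics/w2.png

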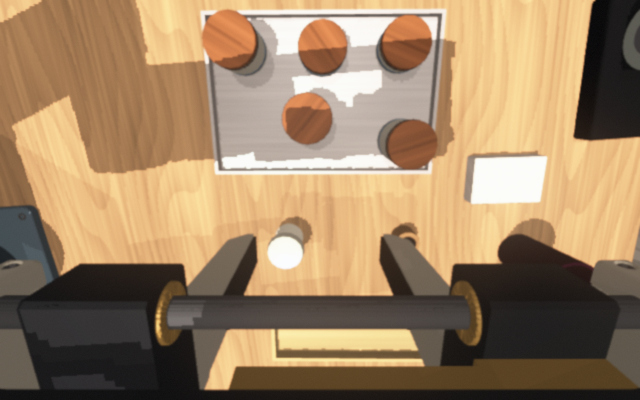

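The arm is upright. T2 has been knocked and is now at px (307,118), about (0.495,0.193). T1 is unmoved at (411,144). I'll take T1 first.

```bash
cat >> h.py <<'E'
DEEP=[(.635,-.273),(.55,-.2725),(.465,-.272)];SH=[(.606,-.133),(.506,-.125)]
def pick(u,v,f,tall):
    pass
E
python3 - <<'E'
from h import *
s=get_state();c=cam('wrist',s)
p=pt(c,411,144,.077);print(p)
p=(p[:2]+[.6080,.1545])/2
go([*p,.13],[*p,.046],[*p,.19],[*DEEP[0],.19],[*DEEP[0],.047],phi=1.5)
E
```

```text
[0.60813136 0.15901646 0.077     ]
t 9.2 p [0.5062 0.1241 0.2595] phi 1.498 tilt [-0.005 -0.   ] w 0.0702
 wz rows -0.02
 -> [0.6081 0.1568 0.13  ] shift [1.33 3.31 4.32] max 4.32
 -> [0.6081 0.1568 0.046 ] shift [0.  0.  2.8] max 2.8
 -> [0.6081 0.1568 0.19  ] shift [ 0.   0.  -4.8] max 4.8
 -> [ 0.635 -0.273  0.19 ] shift [-14.23   1.91   0.  ] max 14.23
 -> [ 0.635 -0.273  0.047] shift [0.   0.   4.77] max 4.77
```

Request:
send_rows --pt "0.75 0.3 0.7 0.8 0 0 0" --pt "0.75 0.3 0.7 0.9 0 0 0" --pt "0.75 0.3 0.7 0.9 0 0 0" --pt "0.75 0.25 0.7 0.9 0 0 0" --pt "0.75 0.1 0.5 0.8 0 0 0" --pt "0.75 0 0 0.8 0 0 0" --pt "0.75 0 0 0.8 0 0 0" --pt "0.75 0 0 0.8 0 0 0" --pt "0.75 0 0 0.4 0 0 0" --pt "0.75 0 0 0 0 0 0" --grip_force 20

```text
time_s: 10.2
ee_pos: [0.6088, 0.1565, 0.0475]
ee_rot: [0.731, 0.682, -0.001, -0.001]
contact_force: [0.1, 0.5, 0.0]
gripper_width: 0.0699
gripper_force: 0.0
```

Request:
send_rows --pt "0.0 0 0 0 0 0 0" --pt "0.0 0 0 0 0 0 0" --pt "0.0 0 0 0 0 0 0" --pt "0.0 0 0 0 0 0 0" --pt "0.0 0 0 -0.4 0 0 0" --pt "0.0 0 0 -0.8 0 0 0" --pt "0.0 0 0 -0.9 0 0 0" --pt "0.0 0 0 -0.9 0 0 0" --pt "0.0 0 0 -0.9 0 0 0" --pt "0.0 0 0 -0.9 0 0 0"

```text
time_s: 11.2
ee_pos: [0.6094, 0.1558, 0.1944]
ee_rot: [0.731, 0.682, 0.0, 0.0]
contact_force: [-0.8, 1.0, -1.4]
gripper_width: 0.0535
gripper_force: 20.0
```

Run:
```python
from h import *
go([*DEEP[0],.19],[*DEEP[0],.047])
```

```text
t 11.2 p [0.6094 0.1558 0.1944] phi 1.501 tilt [ 0. -0.] w 0.0535
 -> [ 0.635 -0.273  0.19 ] shift [-14.2    1.85   0.15] max 14.2
 -> [ 0.635 -0.273  0.047] shift [ 0.   -0.    4.77] max 4.77
```

Request:
send_rows --pt "0 -0.6 0.08 0 0 0 0" --pt "0 -0.9 0.12 0 0 0 0" --pt "0 -0.9 0.12 0 0 0 0" --pt "0 -0.9 0.12 0 0 0 0" --pt "0 -0.9 0.12 0 0 0 0" --pt "0 -0.9 0.12 0 0 0 0" --pt "0 -0.9 0.12 0 0 0 0" --pt "0 -0.9 0.12 0 0 0 0" --pt "0 -0.9 0.12 0 0 0 0" --pt "0 -0.9 0.12 0 0 0 0"

```text
time_s: 12.2
ee_pos: [0.625, -0.109, 0.1913]
ee_rot: [0.732, 0.682, -0.001, -0.001]
contact_force: [-0.2, -0.1, -1.8]
gripper_width: 0.0537
gripper_force: 20.0
```

Request:
send_rows --pt "0 -0.9 0.12 0 0 0 0" --pt "0 -0.9 0.12 0 0 0 0" --pt "0 -0.9 0.12 0 0 0 0" --pt "0 -0.9 0.12 0 0 0 0" --pt "0 -0.9 0.12 0 0 0 0" --pt "0 -0.6 0.09 0 0 0 0" --pt "0 -0.4 0.06 0.2 0 0 0" --pt "0 0 0 0.6 0 0 0" --pt "0 0 0 0.8 0 0 0"

```text
time_s: 13.1
ee_pos: [0.6372, -0.2738, 0.1445]
ee_rot: [0.732, 0.682, 0.0, 0.001]
contact_force: [0.2, -0.3, -1.5]
gripper_width: 0.0534
gripper_force: 20.0
```

Run:
```python
from h import *
s=get_state();snap("top","top1.png")
go([*DEEP[0],.12],[*DEEP[0],.0475])
```

```text
t 13.2 p [ 0.6347 -0.2719  0.1387] phi 1.501 tilt [-0.006  0.004] w 0.0539
 -> [ 0.635 -0.273  0.12 ] shift [-0.04  0.02  0.62] max 0.62
 -> [ 0.635  -0.273   0.0475] shift [-0.01  0.01  2.42] max 2.42
```

Request:
send_rows --pt "0 0 0 0.7 0 0 0" --pt "0 0 0 0.8 0 0 0" --pt "0 0 0 0.7 0 0 0" --pt "0 0 0 0.4 0 0 0" --pt "0 0 0 0.25 0 0 0" --pt "0 0 0 0.15 0 0 0" --pt "0 0 0 0 0 0 0"

```text
time_s: 13.85
ee_pos: [0.637, -0.273, 0.0546]
ee_rot: [0.731, 0.682, 0.0, -0.0]
contact_force: [0.4, -0.6, -0.7]
gripper_width: 0.0534
gripper_force: 20.0
```

Request:
send_rows --pt "0 0 0 0.13 0 0 0" --pt "0 0 0 0.1 0 0 0" --pt "0 0 0 0 0 0 0" --pt "0 0 0 0 0 0 0"

```text
time_s: 14.25
ee_pos: [0.6377, -0.2735, 0.0501]
ee_rot: [0.731, 0.682, 0.0, 0.001]
contact_force: [-1.7, 1.4, 7.4]
gripper_width: 0.0537
gripper_force: 20.0
```

Request:
send_rows --pt "0.7 0 0 0 0 0 0" --pt "0.7 0 0 0 0 0 0" --pt "0.7 0 0 -0.3 0 0 0" --pt "0.7 0 0 -0.7 0 0 0" --pt "0.7 0 0 -0.9 0 0 0" --pt "0.7 0 0 -0.9 0 0 0" --pt "0.7 0 0 -0.9 0 0 0" --pt "0.7 0 0 -0.9 0 0 0" --pt "0.7 0.8 -0.4 -0.9 0 0 0" --pt "0.7 0.9 -0.4 -0.9 0 0 0"

```text
time_s: 15.25
ee_pos: [0.6162, -0.2209, 0.2409]
ee_rot: [0.732, 0.681, 0.0, 0.0]
contact_force: [0.3, -0.2, 0.4]
gripper_width: 0.0651
gripper_force: 0.0
```

Request:
send_rows --pt "0.75 0.9 -0.4 0 0 0 0" --pt "0.75 0.9 -0.4 0 0 0 0" --pt "0.75 0.9 -0.4 0 0 0 0" --pt "0.75 0.9 -0.4 0 0 0 0" --pt "0.75 0.9 -0.4 0 0 0 0" --pt "0.75 0.9 -0.4 0 0 0 0" --pt "0.75 0.9 -0.4 0 0 0 0" --pt "0.75 0.9 -0.4 0 0 0 0" --pt "0.75 0.9 -0.4 0 0 0 0" --pt "0.75 0.9 -0.4 0 0 0 0"

```text
time_s: 16.25
ee_pos: [0.5153, 0.0583, 0.2404]
ee_rot: [0.731, 0.682, 0.0, 0.0]
contact_force: [1.3, 0.4, 0.4]
gripper_width: 0.0693
gripper_force: 0.0
```

Request:
send_rows --pt "0.75 0.8 -0.3 0 0 0 0" --pt "0.75 0.3 0 0 0 0 0" --pt "0.75 0 0 0 0 0 0" --pt "0.75 0 0 0 0 0 0" --pt "0.75 0 0 0 0 0 0"

```text
time_s: 16.75
ee_pos: [0.5096, 0.0897, 0.2396]
ee_rot: [0.732, 0.682, -0.0, 0.0]
contact_force: [0.3, -1.1, -0.2]
gripper_width: 0.0698
gripper_force: 0.0
```

```bash
cat >> h.py <<'E'
def look(f):
    "lids in the tray by circle fit, wrist picture; tall/short position hypotheses"
    s=get_state();im=snap("wrist",f);c=cam("wrist",s)
    hsv=cv2.cvtColor(im,cv2.COLOR_BGR2HSV)
    m=((hsv[...,1]>100)&(hsv[...,2]>40)&(hsv[...,0]<17)).astype(np.uint8)
    poly=np.array([proj(c,[*(np.array([.5151,.213])+np.array([[.998,.066],[-.066,.998]])@np.array(q)),.06]) for q in((.125,.08),(.125,-.09),(-.14,-.09),(-.14,.08))])
    P=np.zeros_like(m);cv2.fillConvexPoly(P,poly.astype(np.int32),1);m&=P
    m=cv2.morphologyEx(m,cv2.MORPH_OPEN,np.ones((5,5)))
    n,l,st,ce=cv2.connectedComponentsWithStats(m)
    for i in range(1,n):
        if st[i,4]>500:
            k=cv2.findContours((l==i).astype(np.uint8),0,1)[0][0];q,r=cv2.minEnclosingCircle(k)
            print("px",np.round(q,1),"r %.1f"%r,"area/circle %.2f"%(st[i,4]/np.pi/r/r),"T",pt(c,*q,.077)[:2].round(4),"S",pt(c,*q,.05)[:2].round(4))
    return im
E
python3 - <<'E'
from h import *
go()
look("w3.png");snap("top","top2.png");snap("scene","sc2.png")
E
```

```text
t 16.8 p [0.5096 0.0897 0.2396] phi 1.500 tilt [ 0. -0.] w 0.0698
px [212.5   3. ] r 29.7 area/circle 0.51 T [0.4246 0.268 ] S [0.4172 0.2766]
px [313.5  10.7] r 27.7 area/circle 0.71 T [0.5164 0.2551] S [0.5166 0.2626]
px [403.8   8.5] r 27.6 area/circle 0.64 T [0.5995 0.2511] S [0.6065 0.2582]
px [186.   94.5] r 54.8 area/circle 0.16 T [0.3859 0.1909] S [0.3753 0.1931]
px [297.5  84. ] r 28.6 area/circle 0.95 T [0.4961 0.1928] S [0.4946 0.1951]
```

View pics/sc2.png

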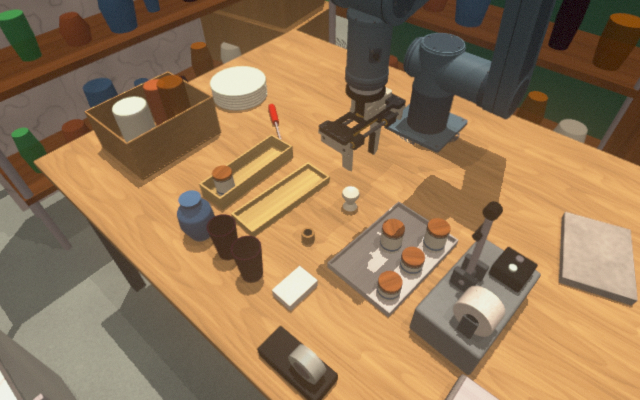

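The scene view shows T1 upright in the deep tote at (222,180), the arm upright, and four jars left in the tray. T2 is next at (0.496,0.193).

Run:
```python
from h import *
p=(.4958,.193)
go([*p,.13],[*p,.047],[*p,.19],[*DEEP[1],.19],[*DEEP[1],.049])
```

```text
t 16.9 p [0.5093 0.0899 0.2395] phi 1.499 tilt [-0. -0.] w 0.0697
 -> [0.4958 0.193  0.13  ] shift [ 3.4  -0.69  3.65] max 3.65
 -> [0.4958 0.193  0.047 ] shift [0.   0.   2.77] max 2.77
 -> [0.4958 0.193  0.19  ] shift [-0.   -0.   -4.77] max 4.77
 -> [ 0.55   -0.2725  0.19  ] shift [-15.35   2.91   0.  ] max 15.35
 -> [ 0.55   -0.2725  0.049 ] shift [0.  0.  4.7] max 4.7
```

Request:
send_rows --pt "0.75 0.7 -0.15 0.5 0 0 0" --pt "0.75 0.9 -0.2 0.8 0 0 0" --pt "0.75 0.9 -0.2 0.8 0 0 0" --pt "0.75 0.7 -0.14 0.8 0 0 0" --pt "0.75 0.2 0 0.8 0 0 0" --pt "0.75 0 0 0.8 0 0 0" --pt "0.75 0 0 0.8 0 0 0" --pt "0.75 0 0 0.7 0 0 0" --pt "0.75 0 0 0.4 0 0 0" --pt "0.75 0 0 0 0 0 0"

```text
time_s: 17.9
ee_pos: [0.4945, 0.1934, 0.0461]
ee_rot: [0.732, 0.682, -0.001, -0.001]
contact_force: [-0.0, 0.1, 0.4]
gripper_width: 0.07
gripper_force: 0.0
```

Request:
send_rows --pt "0.0 0 0 0 0 0 0" --pt "0.0 0 0 0 0 0 0" --pt "0.0 0 0 0 0 0 0" --pt "0.0 0 0 0 0 0 0" --pt "0.0 0 0 -0.4 0 0 0" --pt "0.0 0 0 -0.8 0 0 0" --pt "0.0 0 0 -0.9 0 0 0" --pt "0.0 0 0 -0.9 0 0 0" --pt "0.0 0 0 -0.9 0 0 0" --pt "0.0 0 0 -0.9 0 0 0"

```text
time_s: 18.9
ee_pos: [0.495, 0.194, 0.1935]
ee_rot: [0.731, 0.682, 0.0, -0.0]
contact_force: [-0.3, -0.2, -1.9]
gripper_width: 0.0533
gripper_force: 20.0
```

Run:
```python
from h import *
go([*DEEP[1],.19],[*DEEP[1],.049])
```

```text
t 18.9 p [0.495  0.194  0.1935] phi 1.501 tilt [-0.  0.] w 0.0533
 -> [ 0.55   -0.2725  0.19  ] shift [-15.38   2.91   0.11] max 15.38
 -> [ 0.55   -0.2725  0.049 ] shift [-0.   0.   4.7] max 4.7
```

Request:
send_rows --pt "0 -0.6 0.1 0 0 0 0" --pt "0 -0.9 0.17 0 0 0 0" --pt "0 -0.9 0.17 0 0 0 0" --pt "0 -0.9 0.17 0 0 0 0" --pt "0 -0.9 0.17 0 0 0 0" --pt "0 -0.9 0.17 0 0 0 0" --pt "0 -0.9 0.17 0 0 0 0" --pt "0 -0.9 0.17 0 0 0 0" --pt "0 -0.9 0.17 0 0 0 0" --pt "0 -0.9 0.17 0 0 0 0"

```text
time_s: 19.9
ee_pos: [0.5257, -0.0707, 0.1923]
ee_rot: [0.731, 0.682, 0.0, -0.0]
contact_force: [1.1, -0.7, -1.0]
gripper_width: 0.0531
gripper_force: 20.0
```

Request:
send_rows --pt "0 -0.9 0.17 0 0 0 0" --pt "0 -0.9 0.17 0 0 0 0" --pt "0 -0.9 0.17 0 0 0 0" --pt "0 -0.9 0.17 0 0 0 0" --pt "0 -0.9 0.17 0 0 0 0" --pt "0 -0.9 0.17 0 0 0 0" --pt "0 -0.8 0.15 0.2 0 0 0" --pt "0 -0.5 0.12 0.6 0 0 0" --pt "0 0 0 0.8 0 0 0" --pt "0 0 0 0.5 0 0 0"

```text
time_s: 20.9
ee_pos: [0.5496, -0.2731, 0.1274]
ee_rot: [0.732, 0.682, -0.0, -0.001]
contact_force: [-0.8, 0.7, -1.9]
gripper_width: 0.0537
gripper_force: 20.0
```

Run:
```python
from h import *
go([*DEEP[1],.055],[*DEEP[1],.049])
```

```text
t 20.9 p [ 0.5496 -0.2731  0.1274] phi 1.500 tilt [-0.002  0.001] w 0.0537
 -> [ 0.55   -0.2725  0.055 ] shift [0.02 0.02 2.41] max 2.41
 -> [ 0.55   -0.2725  0.049 ] shift [-0.   0.   0.2] max 0.2
```

Request:
send_rows --pt "0 0 0 0.7 0 0 0" --pt "0 0 0 0.7 0 0 0" --pt "0 0 0 0.5 0 0 0" --pt "0 0 0 0.3 0 0 0" --pt "0 0 0 0.15 0 0 0" --pt "0 0 0 0.1 0 0 0" --pt "0 0 0 0.1 0 0 0" --pt "0 0 0 0 0 0 0"

```text
time_s: 21.7
ee_pos: [0.5508, -0.2731, 0.0524]
ee_rot: [0.731, 0.682, 0.0, 0.0]
contact_force: [0.0, 0.6, -0.7]
gripper_width: 0.0539
gripper_force: 20.0
```

Request:
send_rows --pt "0 0 0 0.08 0 0 0" --pt "0 0 0 0.07 0 0 0" --pt "0 0 0 0 0 0 0"

```text
time_s: 22.0
ee_pos: [0.5509, -0.2733, 0.0488]
ee_rot: [0.731, 0.682, 0.0, 0.001]
contact_force: [-1.8, 0.2, 4.7]
gripper_width: 0.0537
gripper_force: 20.0
```

Request:
send_rows --pt "0.68 0 0 0 0 0 0" --pt "0.68 0 0 0 0 0 0" --pt "0.68 0 0 -0.3 0 0 0" --pt "0.68 0 0 -0.7 0 0 0" --pt "0.68 0 0 -0.9 0 0 0" --pt "0.68 0 0 -0.9 0 0 0" --pt "0.68 0 0 -0.9 0 0 0" --pt "0.68 0 0 -0.9 0 0 0" --pt "0.68 0.8 -0.2 -0.9 0 0 0" --pt "0.68 0.9 -0.25 -0.9 0 0 0"

```text
time_s: 23.0
ee_pos: [0.5406, -0.2214, 0.2412]
ee_rot: [0.732, 0.681, 0.0, 0.0]
contact_force: [-0.2, 0.4, -0.5]
gripper_width: 0.0631
gripper_force: 0.0
```

Request:
send_rows --pt "0.75 0.9 -0.25 0 0 0 0" --pt "0.75 0.9 -0.25 0 0 0 0" --pt "0.75 0.9 -0.25 0 0 0 0" --pt "0.75 0.9 -0.25 0 0 0 0" --pt "0.75 0.9 -0.25 0 0 0 0" --pt "0.75 0.9 -0.25 0 0 0 0" --pt "0.75 0.9 -0.25 0 0 0 0" --pt "0.75 0.9 -0.25 0 0 0 0" --pt "0.75 0.9 -0.25 0 0 0 0" --pt "0.75 0.9 -0.25 0 0 0 0"

```text
time_s: 24.0
ee_pos: [0.4844, 0.0545, 0.2404]
ee_rot: [0.731, 0.682, 0.0, 0.0]
contact_force: [0.2, -0.3, -0.9]
gripper_width: 0.0697
gripper_force: 0.0
```

Request:
send_rows --pt "0.75 0.9 -0.2 0 0 0 0" --pt "0.75 0.9 0 0 0 0 0" --pt "0.75 0.4 0 0 0 0 0" --pt "0.75 0 0 0 0 0 0" --pt "0.75 0 0 0 0 0 0" --pt "0.75 0 0 0 0 0 0"

```text
time_s: 24.6
ee_pos: [0.4835, 0.1186, 0.2397]
ee_rot: [0.732, 0.682, -0.0, 0.0]
contact_force: [-0.8, -0.4, 0.5]
gripper_width: 0.0698
gripper_force: 0.0
```

Run:
```python
from h import *
look("w4.png")
p=(.425,.2725)
go([*p,.13],[*p,.046],[*p,.19],[*DEEP[2],.19],[*DEEP[2],.049])
```

```text
px [242.   30.1] r 32.1 area/circle 0.84 T [0.4224 0.2727] S [0.417  0.2792]
px [429.  33.] r 30.5 area/circle 0.84 T [0.597  0.2578] S [0.606  0.2631]
px [340.4  36.2] r 29.4 area/circle 0.86 T [0.514 0.261] S [0.5161 0.2666]
px [213.  107.5] r 51.3 area/circle 0.14 T [0.3843 0.2057] S [0.3758 0.2068]
t 24.6 p [0.4835 0.1186 0.2396] phi 1.499 tilt [-0. -0.] w 0.0695
 -> [0.425  0.2725 0.13  ] shift [ 4.98 -2.31  3.65] max 4.98
 -> [0.425  0.2725 0.046 ] shift [0.  0.  2.8] max 2.8
 -> [0.425  0.2725 0.19  ] shift [-0.  -0.  -4.8] max 4.8
 -> [ 0.465 -0.272  0.19 ] shift [-1.801e+01  2.620e+00  1.000e-02] max 18.01
 -> [ 0.465 -0.272  0.049] shift [0.  0.  4.7] max 4.7
```

View pics/w4.png

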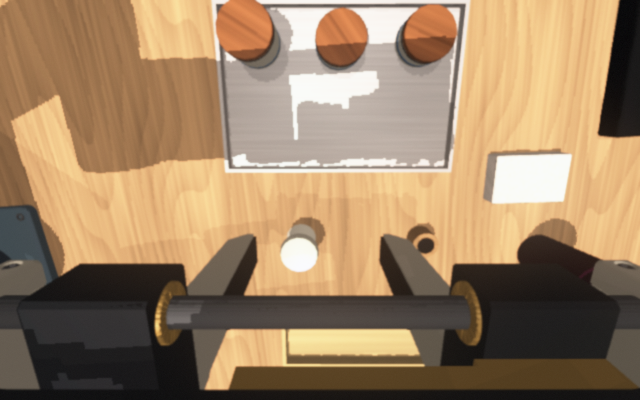

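Three jars are left in the tray, with T3 at px (244,29), S2 at (341,37) and S1 at (430,33), all unmoved. T3 is next.

Request:
send_rows --pt "0.75 0.7 -0.4 0.1 0 0 0" --pt "0.75 0.9 -0.4 0.7 0 0 0" --pt "0.75 0.9 -0.4 0.7 0 0 0" --pt "0.75 0.9 -0.4 0.7 0 0 0" --pt "0.75 0.9 -0.4 0.7 0 0 0" --pt "0.75 0.6 -0.3 0.7 0 0 0" --pt "0.75 0.08 0 0.8 0 0 0" --pt "0.75 0 0 0.8 0 0 0" --pt "0.75 0 0 0.8 0 0 0" --pt "0.75 0 0 0.4 0 0 0"

```text
time_s: 25.65
ee_pos: [0.4243, 0.2724, 0.0458]
ee_rot: [0.732, 0.682, -0.001, -0.001]
contact_force: [0.3, -0.4, 0.0]
gripper_width: 0.0696
gripper_force: 0.0
```

Request:
send_rows --pt "0.75 0 0 0 0 0 0" --pt "0.0 0 0 0 0 0 0" --pt "0.0 0 0 0 0 0 0" --pt "0.0 0 0 0 0 0 0" --pt "0.0 0 0 0 0 0 0" --pt "0.0 0 0 -0.4 0 0 0" --pt "0.0 0 0 -0.8 0 0 0" --pt "0.0 0 0 -0.9 0 0 0" --pt "0.0 0 0 -0.9 0 0 0" --pt "0.0 0 0 -0.9 0 0 0"

```text
time_s: 26.65
ee_pos: [0.4247, 0.2735, 0.1664]
ee_rot: [0.731, 0.682, 0.0, -0.0]
contact_force: [0.4, 0.0, -1.6]
gripper_width: 0.0539
gripper_force: 20.0
```

Run:
```python
from h import *
go([*DEEP[2],.19],[*DEEP[2],.049])
```

```text
t 26.6 p [0.4247 0.2735 0.1664] phi 1.501 tilt [0. 0.] w 0.0539
 -> [ 0.465 -0.272  0.19 ] shift [-18.05   2.61  -0.79] max 18.05
 -> [ 0.465 -0.272  0.049] shift [-0.  -0.   4.7] max 4.7
```

Request:
send_rows --pt "0 -0.6 0.08 -0.4 0 0 0" --pt "0 -0.9 0.13 -0.4 0 0 0" --pt "0 -0.9 0.13 0 0 0 0" --pt "0 -0.9 0.13 0 0 0 0" --pt "0 -0.9 0.13 0 0 0 0" --pt "0 -0.9 0.13 0 0 0 0" --pt "0 -0.9 0.13 0 0 0 0" --pt "0 -0.9 0.13 0 0 0 0" --pt "0 -0.9 0.13 0 0 0 0" --pt "0 -0.9 0.13 0 0 0 0"

```text
time_s: 27.65
ee_pos: [0.4439, 0.0096, 0.1894]
ee_rot: [0.731, 0.682, 0.0, 0.0]
contact_force: [0.5, -0.3, -1.3]
gripper_width: 0.0535
gripper_force: 20.0
```

Request:
send_rows --pt "0 -0.9 0.13 0 0 0 0" --pt "0 -0.9 0.13 0 0 0 0" --pt "0 -0.9 0.13 0 0 0 0" --pt "0 -0.9 0.13 0 0 0 0" --pt "0 -0.9 0.13 0 0 0 0" --pt "0 -0.9 0.13 0 0 0 0" --pt "0 -0.9 0.13 0 0 0 0" --pt "0 -0.9 0.13 0 0 0 0" --pt "0 -0.9 0.13 0 0 0 0" --pt "0 -0.7 0.1 0 0 0 0"

```text
time_s: 28.65
ee_pos: [0.4636, -0.2569, 0.1892]
ee_rot: [0.732, 0.682, -0.0, 0.0]
contact_force: [-0.1, -0.4, -1.3]
gripper_width: 0.0537
gripper_force: 20.0
```

Request:
send_rows --pt "0 -0.55 0.1 0.3 0 0 0" --pt "0 0 0 0.7 0 0 0" --pt "0 0 0 0.8 0 0 0" --pt "0 0 0 0.8 0 0 0" --pt "0 0 0 0.8 0 0 0" --pt "0 0 0 0.5 0 0 0" --pt "0 0 0 0.2 0 0 0" --pt "0 0 0 0 0 0 0"

```text
time_s: 29.45
ee_pos: [0.465, -0.2715, 0.0647]
ee_rot: [0.731, 0.682, -0.0, -0.001]
contact_force: [-0.3, 0.9, -1.2]
gripper_width: 0.0538
gripper_force: 20.0
```

Run:
```python
from h import *
go([*DEEP[2],.055],[*DEEP[2],.0485])
```

```text
t 29.4 p [ 0.465  -0.2715  0.0647] phi 1.501 tilt [-0.002  0.002] w 0.0538
 -> [ 0.465 -0.272  0.055] shift [-0.02  0.    0.32] max 0.32
 -> [ 0.465  -0.272   0.0485] shift [-0.    0.    0.22] max 0.22
```

Request:
send_rows --pt "0 0 0 0.2 0 0 0" --pt "0 0 0 0.13 0 0 0" --pt "0 0 0 0.1 0 0 0" --pt "0 0 0 0.1 0 0 0" --pt "0 0 0 0 0 0 0" --pt "0 0 0 0 0 0 0"

```text
time_s: 30.05
ee_pos: [0.4656, -0.2722, 0.0498]
ee_rot: [0.731, 0.682, 0.0, 0.0]
contact_force: [-1.1, -0.6, -0.9]
gripper_width: 0.0536
gripper_force: 20.0
```

Request:
send_rows --pt "0 0 0 0.07 0 0 0" --pt "0 0 0 0.03 0 0 0" --pt "0 0 0 0 0 0 0"

```text
time_s: 30.35
ee_pos: [0.4658, -0.2725, 0.0488]
ee_rot: [0.731, 0.682, -0.0, 0.001]
contact_force: [-3.6, 2.0, 14.4]
gripper_width: 0.0538
gripper_force: 20.0
```

Request:
send_rows --pt "0.68 0 0 0 0 0 0" --pt "0.68 0 0 0 0 0 0" --pt "0.68 0 0 -0.3 0 0 0" --pt "0.68 0 0 -0.7 0 0 0" --pt "0.68 0 0 -0.9 0 0 0" --pt "0.68 0 0 -0.9 0 0 0" --pt "0.68 0 0 -0.9 0 0 0" --pt "0.68 0 0 -0.9 0 0 0" --pt "0.68 0.8 0.1 -0.9 0 0 0" --pt "0.68 0.9 0.1 -0.9 0 0 0"

```text
time_s: 31.35
ee_pos: [0.475, -0.2218, 0.2403]
ee_rot: [0.732, 0.681, 0.0, 0.0]
contact_force: [1.1, -0.1, 1.0]
gripper_width: 0.063
gripper_force: 0.0
```

Request:
send_rows --pt "0.75 0.9 0.14 0 0 0 0" --pt "0.75 0.9 0.14 0 0 0 0" --pt "0.75 0.9 0.14 0 0 0 0" --pt "0.75 0.9 0.14 0 0 0 0" --pt "0.75 0.9 0.14 0 0 0 0" --pt "0.75 0.9 0.14 0 0 0 0" --pt "0.75 0.9 0.14 0 0 0 0" --pt "0.75 0.9 0.14 0 0 0 0" --pt "0.75 0.9 0.14 0 0 0 0" --pt "0.75 0.9 0.14 0 0 0 0"

```text
time_s: 32.35
ee_pos: [0.536, 0.0458, 0.2393]
ee_rot: [0.731, 0.682, 0.0, 0.0]
contact_force: [-0.3, -1.1, 0.5]
gripper_width: 0.0699
gripper_force: 0.0
```

Request:
send_rows --pt "0.75 0.9 0.14 0 0 0 0" --pt "0.75 0.9 0.14 0 0 0 0" --pt "0.75 0.8 0 0 0 0 0" --pt "0.75 0.3 0 0 0 0 0" --pt "0.75 0 0 0 0 0 0" --pt "0.75 0 0 0 0 0 0" --pt "0.75 0 0 0 0 0 0"

```text
time_s: 33.05
ee_pos: [0.5503, 0.1298, 0.2389]
ee_rot: [0.732, 0.682, -0.0, 0.0]
contact_force: [0.4, -0.0, 0.1]
gripper_width: 0.0699
gripper_force: 0.0
```

Run:
```python
from h import *
look("w5.png");snap("scene","sc5.png")
p=(.6075,.262)
go([*p,.11],[*p,.026],[*p,.15],[*SH[0],.15],[*SH[0],.027])
```

```text
px [365.5  49.5] r 29.2 area/circle 0.86 T [0.6039 0.2589] S [0.6079 0.2634]
px [276.8  53.8] r 28.2 area/circle 0.90 T [0.5197 0.2612] S [0.5168 0.2658]
px [152. 104.] r 66.2 area/circle 0.16 T [0.3917 0.2245] S [0.3783 0.2262]
t 33.1 p [0.5504 0.1298 0.2389] phi 1.499 tilt [ 0. -0.] w 0.0695
 -> [0.6075 0.262  0.11  ] shift [4.53 1.58 4.29] max 4.53
 -> [0.6075 0.262  0.026 ] shift [ 0.  -0.   2.8] max 2.8
 -> [0.6075 0.262  0.15  ] shift [-0.    0.   -4.13] max 4.13
 -> [ 0.606 -0.133  0.15 ] shift [-13.14   0.89   0.  ] max 13.14
 -> [ 0.606 -0.133  0.027] shift [ 0.  -0.   4.1] max 4.1
```

Request:
send_rows --pt "0.72 0.7 0.25 0.3 0 0 0" --pt "0.72 0.9 0.32 0.8 0 0 0" --pt "0.72 0.9 0.32 0.8 0 0 0" --pt "0.72 0.9 0.32 0.8 0 0 0" --pt "0.72 0.8 0.27 0.8 0 0 0" --pt "0.72 0.33 0.1 0.8 0 0 0" --pt "0.72 0 0 0.8 0 0 0" --pt "0.72 0 0 0.8 0 0 0" --pt "0.72 0 0 0.6 0 0 0" --pt "0.72 0 0 0.45 0 0 0"

```text
time_s: 34.15
ee_pos: [0.6067, 0.2622, 0.0286]
ee_rot: [0.732, 0.682, -0.001, -0.0]
contact_force: [-0.2, -0.5, -0.1]
gripper_width: 0.067
gripper_force: 0.0
```

Request:
send_rows --pt "0.72 0 0 0 0 0 0" --pt "0.72 0 0 0 0 0 0"

```text
time_s: 34.35
ee_pos: [0.6076, 0.2629, 0.0307]
ee_rot: [0.732, 0.682, 0.0, 0.0]
contact_force: [-0.3, -0.1, 0.2]
gripper_width: 0.067
gripper_force: 0.0
```

Request:
send_rows --pt "0.72 0 0 0.1 0 0 0" --pt "0.72 0 0 0 0 0 0" --pt "0.0 0 0 0 0 0 0" --pt "0.0 0 0 0 0 0 0" --pt "0.0 0 0 0 0 0 0" --pt "0.0 0 0 0 0 0 0" --pt "0.0 0 0 -0.3 0 0 0" --pt "0.0 0 0 -0.7 0 0 0" --pt "0.0 0 0 -0.9 0 0 0" --pt "0.0 0 0 -0.9 0 0 0"

```text
time_s: 35.35
ee_pos: [0.6066, 0.2631, 0.112]
ee_rot: [0.731, 0.682, -0.001, -0.0]
contact_force: [0.0, 0.8, -0.3]
gripper_width: 0.0538
gripper_force: 20.0
```

Request:
send_rows --pt "0 -0.4 0 -0.8 0 0 0" --pt "0 -0.9 0.06 -0.5 0 0 0" --pt "0 -0.9 0.06 0 0 0 0" --pt "0 -0.9 0.06 0 0 0 0" --pt "0 -0.9 0.06 0 0 0 0" --pt "0 -0.9 0.06 0 0 0 0" --pt "0 -0.9 0.06 0 0 0 0" --pt "0 -0.9 0.06 0 0 0 0" --pt "0 -0.9 0.06 0 0 0 0" --pt "0 -0.9 0.06 0 0 0 0"

```text
time_s: 36.35
ee_pos: [0.6052, 0.0066, 0.1507]
ee_rot: [0.731, 0.682, -0.0, -0.0]
contact_force: [0.8, 0.7, -1.1]
gripper_width: 0.0539
gripper_force: 20.0
```

Request:
send_rows --pt "0 -0.9 0.06 0 0 0 0" --pt "0 -0.9 0.06 0 0 0 0" --pt "0 -0.9 0.06 0 0 0 0" --pt "0 -0.9 0.06 0 0 0 0" --pt "0 -0.7 0.06 0 0 0 0" --pt "0 -0.3 0 0 0 0 0" --pt "0 0 0 0 0 0 0"

```text
time_s: 37.05
ee_pos: [0.6046, -0.1316, 0.1503]
ee_rot: [0.732, 0.681, -0.0, -0.0]
contact_force: [-0.1, 0.1, 0.1]
gripper_width: 0.0537
gripper_force: 20.0
```

Run:
```python
from h import *
go([*SH[0],.04],[*SH[0],.0295])
```

```text
t 37.0 p [ 0.6046 -0.1316  0.1503] phi 1.499 tilt [-0.  0.] w 0.0537
 -> [ 0.606 -0.133  0.04 ] shift [-0.04  0.05  3.68] max 3.68
 -> [ 0.606  -0.133   0.0295] shift [-0.    0.    0.35] max 0.35
```

Request:
send_rows --pt "0 -0.04 0.05 0.6 0 0 0" --pt "0 0 0 0.8 0 0 0" --pt "0 0 0 0.8 0 0 0" --pt "0 0 0 0.7 0 0 0" --pt "0 0 0 0.5 0 0 0" --pt "0 0 0 0.25 0 0 0" --pt "0 0 0 0.15 0 0 0" --pt "0 0 0 0.1 0 0 0" --pt "0 0 0 0 0 0 0" --pt "0 0 0 0 0 0 0"

```text
time_s: 38.05
ee_pos: [0.6067, -0.1321, 0.034]
ee_rot: [0.731, 0.682, 0.0, 0.001]
contact_force: [-0.4, 0.4, -0.4]
gripper_width: 0.0541
gripper_force: 20.0
```

Request:
send_rows --pt "0 0 0 0.08 0 0 0" --pt "0 0 0 0.06 0 0 0" --pt "0 0 0 0 0 0 0"

```text
time_s: 38.35
ee_pos: [0.606, -0.1319, 0.0289]
ee_rot: [0.731, 0.682, -0.0, -0.0]
contact_force: [-0.6, 0.1, 0.1]
gripper_width: 0.0539
gripper_force: 20.0
```

Request:
send_rows --pt "0 0 0 0.04 0 0 0" --pt "0 0 0 0 0 0 0" --pt "0 0 0 0 0 0 0"

```text
time_s: 38.65
ee_pos: [0.6062, -0.132, 0.0278]
ee_rot: [0.731, 0.682, -0.0, -0.0]
contact_force: [-0.1, -0.3, -0.6]
gripper_width: 0.0533
gripper_force: 20.0
```

Request:
send_rows --pt "0 0 0 0.04 0 0 0" --pt "0 0 0 0.03 0 0 0" --pt "0 0 0 0 0 0 0"

```text
time_s: 38.95
ee_pos: [0.6062, -0.132, 0.0277]
ee_rot: [0.731, 0.682, 0.0, 0.0]
contact_force: [-5.0, 1.9, 12.6]
gripper_width: 0.0537
gripper_force: 20.0
```

Request:
send_rows --pt "0.7 0 0 0 0 0 0" --pt "0.7 0 0 0 0 0 0" --pt "0.7 0 0 -0.3 0 0 0" --pt "0.7 0 0 -0.7 0 0 0" --pt "0.7 0 0 -0.9 0 0 0" --pt "0.7 0 0 -0.9 0 0 0" --pt "0.7 0 0 -0.9 0 0 0" --pt "0.7 0.3 -0.1 -0.9 0 0 0" --pt "0.7 0.8 -0.3 -0.9 0 0 0" --pt "0.7 0.9 -0.35 -0.9 0 0 0"

```text
time_s: 39.95
ee_pos: [0.5878, -0.0706, 0.2191]
ee_rot: [0.732, 0.681, 0.0, 0.0]
contact_force: [0.9, 1.0, -0.7]
gripper_width: 0.0649
gripper_force: 0.0
```

Request:
send_rows --pt "0.75 0.9 -0.35 -0.4 0 0 0" --pt "0.75 0.9 -0.35 0 0 0 0" --pt "0.75 0.9 -0.35 0 0 0 0" --pt "0.75 0.9 -0.35 0 0 0 0" --pt "0.75 0.9 -0.35 0 0 0 0" --pt "0.75 0.9 -0.35 0 0 0 0" --pt "0.75 0.8 -0.2 0 0 0 0" --pt "0.75 0.3 0 0 0 0 0" --pt "0.75 0 0 0 0 0 0" --pt "0.75 0 0 0 0 0 0"

```text
time_s: 40.95
ee_pos: [0.5332, 0.1281, 0.2298]
ee_rot: [0.731, 0.682, -0.0, 0.0]
contact_force: [0.0, -0.2, -0.9]
gripper_width: 0.07
gripper_force: 0.0
```

Run:
```python
from h import *
look("w6.png")
p=(.517,.264)
go([*p,.11],[*p,.026],[*p,.15],[*SH[1],.15],[*SH[1],.027])
```

```text
px [292.4  48.9] r 29.1 area/circle 0.90 T [0.5181 0.2609] S [0.5164 0.2659]
px [164. 100.] r 68.9 area/circle 0.14 T [0.3913 0.2249] S [0.3789 0.2268]
t 41.0 p [0.5332 0.1278 0.2297] phi 1.500 tilt [ 0.    -0.001] w 0.0698
 -> [0.517 0.264 0.11 ] shift [ 4.49 -0.86  3.99] max 4.49
 -> [0.517 0.264 0.026] shift [ 0.  -0.   2.8] max 2.8
 -> [0.517 0.264 0.15 ] shift [-0.    0.   -4.13] max 4.13
 -> [ 0.506 -0.125  0.15 ] shift [-1.296e+01  5.500e-01  1.000e-02] max 12.96
 -> [ 0.506 -0.125  0.027] shift [ 0.  -0.   4.1] max 4.1
```

Request:
send_rows --pt "0.75 0.7 -0.12 0.3 0 0 0" --pt "0.75 0.9 -0.2 0.8 0 0 0" --pt "0.75 0.9 -0.2 0.8 0 0 0" --pt "0.75 0.9 -0.2 0.8 0 0 0" --pt "0.75 0.8 -0.14 0.8 0 0 0" --pt "0.75 0.3 0 0.8 0 0 0" --pt "0.75 0 0 0.8 0 0 0" --pt "0.75 0 0 0.8 0 0 0" --pt "0.75 0 0 0.5 0 0 0" --pt "0.75 0 0 0.35 0 0 0"

```text
time_s: 42.0
ee_pos: [0.5165, 0.2639, 0.0257]
ee_rot: [0.732, 0.681, -0.001, -0.0]
contact_force: [-0.2, 0.1, -0.0]
gripper_width: 0.0696
gripper_force: 0.0
```

Request:
send_rows --pt "0.75 0 0 0 0 0 0" --pt "0.0 0 0 0 0 0 0" --pt "0.0 0 0 0 0 0 0" --pt "0.0 0 0 0 0 0 0" --pt "0.0 0 0 0 0 0 0"

```text
time_s: 42.5
ee_pos: [0.5174, 0.2654, 0.0283]
ee_rot: [0.731, 0.682, 0.001, 0.001]
contact_force: [0.6, -1.0, 2.9]
gripper_width: 0.0538
gripper_force: 20.0
```

Request:
send_rows --pt "0 0 0 -0.3 0 0 0" --pt "0 0 0 -0.7 0 0 0" --pt "0 0 0 -0.9 0 0 0" --pt "0 0 0 -0.9 0 0 0" --pt "0 -0.4 0 -0.8 0 0 0" --pt "0 -0.9 0.04 -0.5 0 0 0" --pt "0 -0.9 0.04 0 0 0 0" --pt "0 -0.9 0.04 0 0 0 0" --pt "0 -0.9 0.04 0 0 0 0" --pt "0 -0.9 0.04 0 0 0 0"

```text
time_s: 43.5
ee_pos: [0.5118, 0.1174, 0.1509]
ee_rot: [0.731, 0.682, 0.0, 0.0]
contact_force: [0.5, 0.7, -2.2]
gripper_width: 0.0537
gripper_force: 20.0
```

Request:
send_rows --pt "0 -0.9 0.04 0 0 0 0" --pt "0 -0.9 0.04 0 0 0 0" --pt "0 -0.9 0.04 0 0 0 0" --pt "0 -0.9 0.04 0 0 0 0" --pt "0 -0.9 0.04 0 0 0 0" --pt "0 -0.9 0.04 0 0 0 0" --pt "0 -0.9 0.04 0 0 0 0" --pt "0 -0.7 0.04 0 0 0 0" --pt "0 -0.3 0 0 0 0 0" --pt "0 0 0 0 0 0 0"

```text
time_s: 44.5
ee_pos: [0.5063, -0.1016, 0.1505]
ee_rot: [0.732, 0.681, 0.0, 0.0]
contact_force: [0.1, 0.9, -2.0]
gripper_width: 0.0539
gripper_force: 20.0
```

Run:
```python
from h import *
go([*SH[1],.04],[*SH[1],.0295])
```

```text
t 44.5 p [ 0.5063 -0.1016  0.1505] phi 1.499 tilt [0. 0.] w 0.0539
 -> [ 0.506 -0.125  0.04 ] shift [-0.78  0.05  3.68] max 3.68
 -> [ 0.506  -0.125   0.0295] shift [-0.   -0.    0.35] max 0.35
```

Request:
send_rows --pt "0 -0.5 0.03 0.1 0 0 0" --pt "0 -0.28 0.02 0.5 0 0 0" --pt "0 0 0 0.8 0 0 0" --pt "0 0 0 0.8 0 0 0" --pt "0 0 0 0.7 0 0 0" --pt "0 0 0 0.5 0 0 0" --pt "0 0 0 0.3 0 0 0" --pt "0 0 0 0.2 0 0 0" --pt "0 0 0 0.1 0 0 0" --pt "0 0 0 0 0 0 0"

```text
time_s: 45.5
ee_pos: [0.5065, -0.1243, 0.0304]
ee_rot: [0.731, 0.682, 0.0, 0.0]
contact_force: [-0.7, -1.1, -0.8]
gripper_width: 0.0534
gripper_force: 20.0
```

Request:
send_rows --pt "0 0 0 0.05 0 0 0" --pt "0 0 0 0.04 0 0 0" --pt "0 0 0 0 0 0 0" --pt "0 0 0 0 0 0 0"

```text
time_s: 45.9
ee_pos: [0.5068, -0.1246, 0.0283]
ee_rot: [0.731, 0.682, 0.0, 0.001]
contact_force: [-1.3, 1.1, 5.0]
gripper_width: 0.0538
gripper_force: 20.0
```

Request:
send_rows --pt "0.7 0 0 0 0 0 0" --pt "0.7 0 0 0 0 0 0" --pt "0.7 0 0 -0.3 0 0 0" --pt "0.7 0 0 -0.7 0 0 0" --pt "0.7 0 0 -0.9 0 0 0" --pt "0.7 0 0 -0.9 0 0 0" --pt "0.7 0 0 -0.9 0 0 0" --pt "0.7 0.3 0 -0.9 0 0 0" --pt "0.7 0.7 0 -0.9 0 0 0" --pt "0.7 0.9 0 -0.9 0 0 0"

```text
time_s: 46.9
ee_pos: [0.5101, -0.0676, 0.2212]
ee_rot: [0.732, 0.681, 0.0, 0.0]
contact_force: [0.8, -0.5, -0.4]
gripper_width: 0.0649
gripper_force: 0.0
```

Request:
send_rows --pt "0.6 0.9 0 -0.9 0 0 0" --pt "0.6 0.9 0 -0.9 0 0 0" --pt "0.6 0.9 0 -0.9 0 0 0" --pt "0.6 0.9 0 -0.9 0 0 0" --pt "0.6 0.9 0 -0.9 0 0 0" --pt "0.6 0.9 0 0 0 0 0" --pt "0.6 0.9 0 0 0 0 0" --pt "0.6 0.9 0 0 0 0 0" --pt "0.6 0.9 0 0 0 0 0" --pt "0.6 0.3 0 0 0 0 0"

```text
time_s: 47.9
ee_pos: [0.5274, 0.1861, 0.3549]
ee_rot: [0.731, 0.683, 0.0, -0.0]
contact_force: [0.6, -0.2, -0.8]
gripper_width: 0.0561
gripper_force: 0.0
```

Request:
send_rows --pt "0.6 0 0 0 0 0 0" --pt "0.6 0 0 0 0 0 0"

```text
time_s: 48.1
ee_pos: [0.5278, 0.1832, 0.3546]
ee_rot: [0.731, 0.682, -0.0, 0.0]
contact_force: [0.2, 0.1, 0.4]
gripper_width: 0.0555
gripper_force: 0.0
```

Run:
```python
from h import *
s=get_state();c=cam('wrist',s)
w=snap("wrist","w7.png");sc=snap("scene","sc7.png");t=snap("top","top7.png")
z=lambda im,y0,y1,x0,x1:cv2.resize(im[y0:y1,x0:x1],(390,290),interpolation=cv2.INTER_CUBIC)
cv2.imwrite("pics/all7.png",np.vstack([np.hstack([cv2.resize(w,(400,290)),z(sc,100,260,180,395)]),np.hstack([cv2.resize(t[100:290,130:470],(400,290)),z(sc,170,380,320,560)])]))
print("knob pred",proj(c,[.5276,.3987,.3054]))
go([.5276,.3987,.37],[.5276,.3987,.2864])
```

```text
knob pred [ 291.08444543 -158.28540911]
t 48.2 p [0.528  0.1828 0.3547] phi 1.499 tilt [ 0. -0.] w 0.0559
 -> [0.5276 0.3987 0.37  ] shift [ 7.18 -0.53 -0.51] max 7.18
 -> [0.5276 0.3987 0.2864] shift [ 0.   -0.    2.79] max 2.79
```

View pics/all7.png

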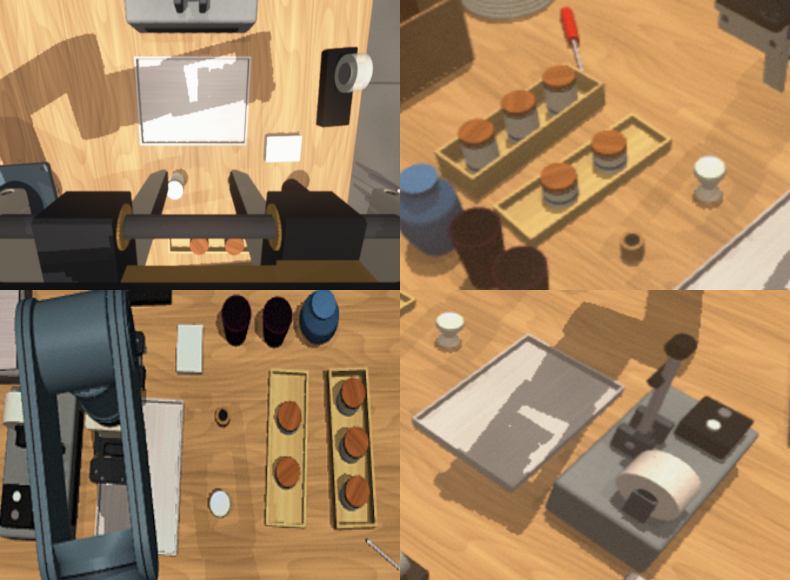

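All five jars stand upright in their totes, the tray is empty, and the arm is still upright. Next I regrip the knob.

Request:
send_rows --pt "0.6 0.7 -0.05 0 0 0 0" --pt "0.6 0.9 -0.07 0 0 0 0" --pt "0.6 0.9 -0.07 0 0 0 0" --pt "0.6 0.9 -0.07 0 0 0 0" --pt "0.6 0.9 -0.07 0 0 0 0" --pt "0.6 0.9 -0.07 0 0 0 0" --pt "0.6 0.9 -0.07 0 0 0 0" --pt "0.6 0.7 -0.06 0 0 0 0" --pt "0.6 0.38 0 0 0 0 0" --pt "0.6 0 0 0 0 0 0" --grip_force 25

```text
time_s: 49.25
ee_pos: [0.5273, 0.4003, 0.354]
ee_rot: [0.731, 0.682, -0.0, -0.0]
contact_force: [0.6, -1.3, -0.3]
gripper_width: 0.0554
gripper_force: 0.0
```

Request:
send_rows --pt "0.6 0 0 0.5 0 0 0" --pt "0.6 0 0 0.8 0 0 0" --pt "0.6 0 0 0.6 0 0 0" --pt "0.6 0 0 0.35 0 0 0" --pt "0.6 0 0 0 0 0 0" --pt "0.6 0 0 0 0 0 0"

```text
time_s: 49.85
ee_pos: [0.5276, 0.3993, 0.2879]
ee_rot: [0.732, 0.682, 0.0, 0.0]
contact_force: [-0.5, -0.1, -1.1]
gripper_width: 0.0555
gripper_force: 0.0
```

Request:
send_rows --pt "0 0 0 0 0 0 0" --pt "0 0 0 0 0 0 0" --pt "0 0 0 0 0 0 0" --pt "0 0 0 0 0 0 0" --pt "0 0 0 0 0 0 0"

```text
time_s: 50.35
ee_pos: [0.5277, 0.3999, 0.2873]
ee_rot: [0.731, 0.682, 0.001, 0.0]
contact_force: [1.8, 0.7, 0.8]
gripper_width: 0.024
gripper_force: 25.0
```

Run:
```python
from h import *
s=get_state();g=np.array(s["ee_pos"])+[0,0,.019];h=np.array([-.069,-.9976])
piv=np.array([.5267,.393]);a0=np.pi/2+np.arcsin((g[1]-.393)/.19);piv=g[:2]-h*.19*np.cos(a0);print(a0,piv,s["contact_force"])
z0=g[2]-.19*np.sin(a0);print(z0)
go(*[[*(piv+h*.19*np.cos(a)),z0+.19*np.sin(a)-.019] for a in np.linspace(a0,0,17)[1:]])
```

```text
1.6073598231494073 [0.52720473 0.39301667] [1.82049086 0.73874085 0.76125058]
0.11644341204128941
t 50.4 p [0.5277 0.3999 0.2873] phi 1.501 tilt [0.001 0.   ] w 0.0240
 -> [0.5264 0.3809 0.2871] shift [-0.64  0.    0.01] max 0.64
 -> [0.5251 0.362  0.2849] shift [-0.63  0.    0.07] max 0.63
 -> [0.5238 0.3434 0.2808] shift [-0.62  0.    0.14] max 0.62
 -> [0.5225 0.3253 0.2749] shift [-0.6  0.   0.2] max 0.6
 -> [0.5213 0.3079 0.2672] shift [-0.58  0.    0.26] max 0.58
 -> [0.5202 0.2913 0.2578] shift [-0.55  0.    0.31] max 0.55
 -> [0.5191 0.2758 0.2468] shift [-0.52 -0.    0.37] max 0.52
 -> [0.5181 0.2615 0.2342] shift [-0.48 -0.    0.42] max 0.48
 -> [0.5172 0.2484 0.2203] shift [-0.44 -0.    0.46] max 0.46
 -> [0.5164 0.2369 0.2052] shift [-0.39 -0.    0.51] max 0.51
 -> [0.5157 0.2269 0.1889] shift [-0.33 -0.    0.54] max 0.54
 -> [0.5151 0.2186 0.1718] shift [-0.28 -0.    0.57] max 0.57
 -> [0.5147 0.212  0.1538] shift [-0.22 -0.    0.6 ] max 0.6
 -> [0.5144 0.2073 0.1354] shift [-0.16 -0.    0.62] max 0.62
 -> [0.5142 0.2044 0.1165] shift [-0.1  -0.    0.63] max 0.63
 -> [0.5141 0.2035 0.0974] shift [-0.03 -0.    0.64] max 0.64
```

Request:
send_rows --pt "0 -0.64 0 0.01 0 0 0" --pt "0 -0.63 0 0.07 0 0 0" --pt "0 -0.62 0 0.14 0 0 0" --pt "0 -0.6 0 0.2 0 0 0" --pt "0 -0.58 0 0.26 0 0 0" --pt "0 -0.55 0 0.31 0 0 0" --pt "0 -0.52 0 0.37 0 0 0" --pt "0 -0.48 0 0.42 0 0 0"

```text
time_s: 51.15
ee_pos: [0.518, 0.262, 0.2341]
ee_rot: [0.731, 0.682, 0.002, 0.0]
contact_force: [2.6, 3.5, 0.3]
gripper_width: 0.0235
gripper_force: 25.0
```

Request:
send_rows --pt "0 -0.44 0 0.46 0 0 0" --pt "0 -0.39 0 0.51 0 0 0" --pt "0 -0.33 0 0.54 0 0 0" --pt "0 -0.28 0 0.57 0 0 0" --pt "0 -0.22 0 0.6 0 0 0" --pt "0 -0.16 0 0.62 0 0 0" --pt "0 -0.1 0 0.63 0 0 0" --pt "0 -0.03 0 0.4 0 0 0" --pt "0 0 0 0 0 0 0" --pt "0 0 0 0 0 0 0"

```text
time_s: 52.15
ee_pos: [0.5139, 0.2032, 0.1036]
ee_rot: [0.731, 0.682, 0.0, 0.0]
contact_force: [3.6, 0.5, -4.1]
gripper_width: 0.0237
gripper_force: 25.0
```

Request:
send_rows --pt "0 0 0 0.1 0 0 0" --pt "0 0 0 0.1 0 0 0" --pt "0 0 0 0 0 0 0"

```text
time_s: 52.45
ee_pos: [0.5141, 0.2033, 0.1019]
ee_rot: [0.731, 0.682, 0.001, 0.001]
contact_force: [-5.7, -3.8, 26.4]
gripper_width: 0.0238
gripper_force: 25.0
```

Request:
send_rows --pt "0 0 0 0.08 0 0 0" --pt "0 0 0 0 0 0 0"

```text
time_s: 52.65
ee_pos: [0.5142, 0.2035, 0.1006]
ee_rot: [0.731, 0.682, 0.002, 0.001]
contact_force: [-9.2, -3.6, 33.0]
gripper_width: 0.0239
gripper_force: 25.0
```

Request:
send_rows --pt "0.6 0 0 -0.1 0 0 0" --pt "0.6 0 0 0 0 0 0" --pt "0.6 0 0 0 0 0 0" --pt "0.6 0 0 -0.3 0 0 0" --pt "0.6 0 0 -0.8 0 0 0" --pt "0.6 0 0 -0.8 0 0 0" --pt "0.6 -0.4 0 -0.6 0 0 0" --pt "0.6 -0.8 0 0 0 0 0" --pt "0.6 -0.8 0 0 0 0 0" --pt "0.6 -0.4 0 0 0 0 0"

```text
time_s: 53.65
ee_pos: [0.5081, 0.1301, 0.1736]
ee_rot: [0.732, 0.682, -0.0, 0.0]
contact_force: [-0.1, -0.1, -0.7]
gripper_width: 0.0558
gripper_force: 0.0
```

Request:
send_rows --pt "0.6 -0.8 0 -0.4 0 0 0" --pt "0.6 -0.9 0 -0.4 0 0 0" --pt "0.6 -0.9 0 0 0 0 0" --pt "0.6 -0.9 0 0 0 0 0" --pt "0.6 -0.9 0 0 0 0 0" --pt "0.6 -0.9 0 0 0 0 0" --pt "0.6 -0.4 0 0 0 0 0" --pt "0 0 0 0 0 0 0" --pt "0 0 0 0 0 0 0"

```text
time_s: 54.55
ee_pos: [0.4963, -0.0384, 0.1972]
ee_rot: [0.732, 0.682, 0.0, -0.0]
contact_force: [0.3, 0.5, 0.8]
gripper_width: 0.0446
gripper_force: 0.0
```

Run:
```python
from h import *
go()
t=snap("top","top8.png");sc=snap("scene","sc8.png")
a=cv2.resize(sc[195:320,320:500],None,fx=4.4,fy=4.4,interpolation=cv2.INTER_CUBIC)
# predicted knob ends at angles
s=cam("scene")
for ang,col in((0,(0,255,0)),(.03,(0,255,255)),(.06,(0,0,255))):
    k=[.5272-.069*.19*np.cos(ang),.393-.9976*.19*np.cos(ang),.115+.19*np.sin(ang)]
    u=(proj(s,k)-[320,195]+.5)*4.4-.5;print(ang,u);cv2.circle(a,tuple(int(i) for i in u),3,col,-1)
cv2.imwrite("pics/sc8c.png",a)
```

```text
t 54.5 p [ 0.4963 -0.0384  0.1972] phi 1.500 tilt [-0.     0.001] w 0.0446
0 [334.1419494  125.70617954]
0.03 [335.61139729 118.78683986]
0.06 [337.35686265 111.9889439 ]
```

View pics/sc8c.png

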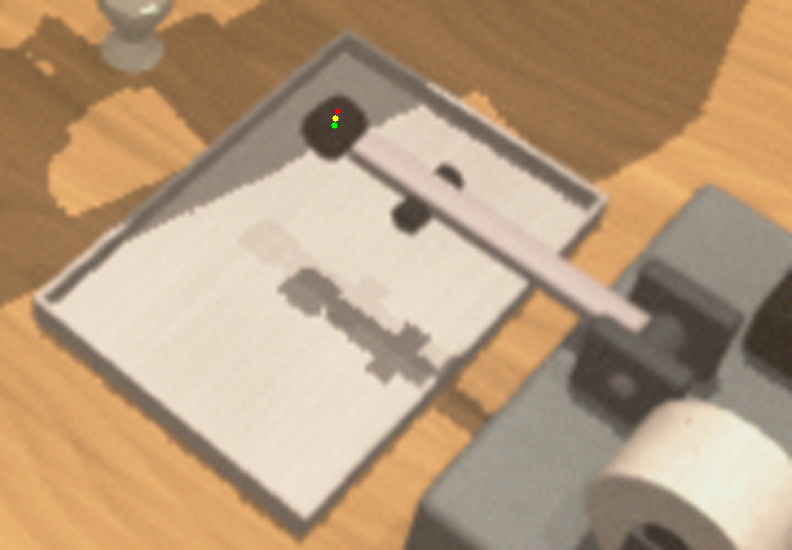

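The knob is at (334,127), which matches angle 0. To be sure it's seated, I'll press it lightly from above with closed fingers.

```bash
python3 -c "
from h import *
go([.514,.205,.197],[.514,.205,.135])"
```

```text
t 54.6 p [ 0.4963 -0.038   0.1973] phi 1.502 tilt [-0.     0.001] w 0.0364
 -> [0.514 0.205 0.197] shift [8.12 0.03 0.02] max 8.12
 -> [0.514 0.205 0.135] shift [-0.    0.    2.07] max 2.07
```

Request:
send_rows --pt "0 0.6 0 0 0 0 0" --pt "0 0.9 0 0 0 0 0" --pt "0 0.9 0 0 0 0 0" --pt "0 0.9 0 0 0 0 0" --pt "0 0.9 0 0 0 0 0" --pt "0 0.9 0 0 0 0 0" --pt "0 0.9 0 0 0 0 0" --pt "0 0.9 0 0 0 0 0" --pt "0 0.8 0 0 0 0 0" --pt "0 0.42 0 0 0 0 0"

```text
time_s: 55.65
ee_pos: [0.5127, 0.2068, 0.1973]
ee_rot: [0.73, 0.683, 0.0, -0.0]
contact_force: [0.9, -0.5, -0.5]
gripper_width: 0.0005
gripper_force: 0.0
```

Request:
send_rows --pt "0 0 0 0.5 0 0 0" --pt "0 0 0 0.7 0 0 0" --pt "0 0 0 0.5 0 0 0" --pt "0 0 0 0.25 0 0 0" --pt "0 0 0 0.1 0 0 0" --pt "0 0 0 0 0 0 0" --pt "0 0 0 0 0 0 0"

```text
time_s: 56.35
ee_pos: [0.5139, 0.204, 0.1366]
ee_rot: [0.731, 0.682, 0.001, 0.0]
contact_force: [0.2, -0.3, 0.9]
gripper_width: 0.001
gripper_force: 0.0
```

Request:
send_rows --pt "0 0 0 0.1 0 0 0" --pt "0 0 0 0.06 0 0 0" --pt "0 0 0 0 0 0 0"

```text
time_s: 56.65
ee_pos: [0.5133, 0.2038, 0.131]
ee_rot: [0.731, 0.682, -0.0, -0.0]
contact_force: [-0.4, -0.6, -1.1]
gripper_width: 0.0001
gripper_force: 0.0
```

Request:
send_rows --pt "0 0 0 0.06 0 0 0" --pt "0 0 0 0 0 0 0"

```text
time_s: 56.85
ee_pos: [0.5135, 0.2039, 0.1293]
ee_rot: [0.731, 0.682, 0.0, 0.0]
contact_force: [-0.0, -0.9, 0.2]
gripper_width: 0.0002
gripper_force: 0.0
```

Request:
send_rows --pt "0 0 0 0.06 0 0 0" --pt "0 0 0 0.03 0 0 0" --pt "0 0 0 0 0 0 0"

```text
time_s: 57.15
ee_pos: [0.5136, 0.2039, 0.1288]
ee_rot: [0.731, 0.682, 0.001, 0.001]
contact_force: [-5.9, -1.2, 15.3]
gripper_width: 0.0002
gripper_force: 7.5
```

The fingers meet firm resistance at 0.129 m (0.115 + 0.014), which is the stop. I'll retreat now.

Request:
send_rows --pt "0 0 0 -0.3 0 0 0" --pt "0 0 0 -0.8 0 0 0" --pt "0 0 0 -0.9 0 0 0" --pt "0 -0.5 0 -0.9 0 0 0" --pt "0 -0.9 0 -0.3 0 0 0" --pt "0 -0.9 0 0 0 0 0" --pt "0 -0.9 0 0 0 0 0" --pt "0 -0.9 0 0 0 0 0" --pt "0 -0.4 0 0 0 0 0" --pt "0 0 0 0 0 0 0"

```text
time_s: 58.15
ee_pos: [0.504, 0.0681, 0.2226]
ee_rot: [0.732, 0.681, 0.0, 0.0]
contact_force: [0.7, 0.7, 0.7]
gripper_width: 0.0
gripper_force: 0.0
```

```bash
python3 -c "
from h import *
go();job_done()"
```

```text
t 58.1 p [0.504  0.0681 0.2226] phi 1.498 tilt [ 0. -0.] w 0.0000
the job is handed in; nothing more can be done
```

The job is handed in at 58 s: I swung the presser arm upright, stood the three tall jars in the deep tote and the two short ones in the shallow tote, then swung the arm back down onto its stop, with the other goods left alone.

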